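Charge and close the milling jars, load the shaker

TASK

Get the milling jars onto the shaker: tip all the steel balls from the scoop into the blue jar and stand the empty scoop back upright on the bench, close every jar with the lid of its own colour, fully on and level, and stand all the closed jars upright on the mat of the shaker's tray. There are two or three jars, and more lids than jars: a lid without a jar is spare. Do not disturb the amber vial, the red bulb or the spatula.

Things in the scene. Friction and masses are not known exactly. Their poses are not given: they have to be found in the camera images.
- tray (a point): centre of the rubber mat on the tray of the white orbital shaker (fixed to the bench, to the robot's left). The mat is level, 290 x 240 mm (x, y), about 85 mm above the bench, inside a steel rim that stands 12 mm above the mat; usable inside of the rim 298 x 248 mm. x and y run along the tray's sides, z up
- scoop: steel pouring scoop with the balls in it: straight trough along x, inside 34 mm wide, outside 42, walls to 38 mm, from x = -47 to +59 mm; closed at the back (-x); at the front (+x) the floor ramps up 25 degrees to an open spout. Origin under its middle, z up. Blue handle bar above, along x. 130 g. Balls stay in while level, all roll out when its front is tipped 60 degrees down
- scoop_grip (a point): point to grip on the scoop's blue handle bar, near its balance point: 8 mm behind the scoop's origin, 68 mm above its underside. The bar is 14 mm wide (y), 18 mm high (59 to 77 mm above the underside), and runs from 47 mm behind to 23 mm ahead of the origin; the trough's walls end 21 mm below it
- scoop_spout (a point): middle of the lip of the scoop's spout: 58 mm ahead of its origin (+x), 22 mm above its underside
- ball0_center (a point): centre of a steel grinding ball, 15 mm diameter, 14 g, at the start in the scoop (3 to 6 balls are present)
- ball1_center (a point): centre of a steel grinding ball, 15 mm diameter, 14 g, at the start in the scoop (3 to 6 balls are present)
- ball2_center (a point): centre of a steel grinding ball, 15 mm diameter, 14 g, at the start in the scoop (3 to 6 balls are present)
- ball3_center (a point): centre of a steel grinding ball, 15 mm diameter, 14 g, at the start in the scoop (3 to 6 balls are present)
- ball4_center (a point): centre of a steel grinding ball, 15 mm diameter, 14 g, at the start in the scoop (3 to 6 balls are present)
- ball5_center (a point): centre of a steel grinding ball, 15 mm diameter, 14 g, at the start in the scoop (3 to 6 balls are present)
- jar_blue: blue round straight-sided plastic jar, open at the top, 66 mm outside diameter, 56 mm inside, 70 mm high, floor 5 mm thick, 160 g; empty; the one for the balls; always present. Origin at the centre of its underside, z up
- lid_blue: blue lid of the blue jar, standing on its plug: round plug 51 mm diameter tapering to 36 at the bottom, 9 mm high, then a flange 62 mm diameter from 9 to 15 mm, then an upright round knob, 20 mm diameter, from 15 to 39 mm. Origin at the centre of the plug's underside, z up. Fully on, the flange lies on the jar's rim and this origin is 61 mm above the jar's underside. 60 g. Always present
- jar_red: red round straight-sided plastic jar, open at the top, 66 mm outside diameter, 56 mm inside, 70 mm high, floor 5 mm thick, 160 g; a lump of grey ore (its top 24 mm above the jar's underside) is already fixed in it; may be absent. Origin at the centre of its underside, z up
- lid_red: red lid of the red jar, standing on its plug: round plug 51 mm diameter tapering to 36 at the bottom, 9 mm high, then a flange 62 mm diameter from 9 to 15 mm, then an upright round knob, 20 mm diameter, from 15 to 39 mm. Origin at the centre of the plug's underside, z up. Fully on, the flange lies on the jar's rim and this origin is 61 mm above the jar's underside. 60 g. Always present
- jar_yellow: yellow round straight-sided plastic jar, open at the top, 66 mm outside diameter, 56 mm inside, 70 mm high, floor 5 mm thick, 160 g; a lump of grey ore (its top 24 mm above the jar's underside) is already fixed in it; may be absent. Origin at the centre of its underside, z up
- lid_yellow: yellow lid of the yellow jar, standing on its plug: round plug 51 mm diameter tapering to 36 at the bottom, 9 mm high, then a flange 62 mm diameter from 9 to 15 mm, then an upright round knob, 20 mm diameter, from 15 to 39 mm. Origin at the centre of the plug's underside, z up. Fully on, the flange lies on the jar's rim and this origin is 61 mm above the jar's underside. 60 g. Always present
- jar_green: green round straight-sided plastic jar, open at the top, 66 mm outside diameter, 56 mm inside, 70 mm high, floor 5 mm thick, 160 g; a lump of grey ore (its top 24 mm above the jar's underside) is already fixed in it; may be absent. Origin at the centre of its underside, z up
- lid_green: green lid of the green jar, standing on its plug: round plug 51 mm diameter tapering to 36 at the bottom, 9 mm high, then a flange 62 mm diameter from 9 to 15 mm, then an upright round knob, 20 mm diameter, from 15 to 39 mm. Origin at the centre of the plug's underside, z up. Fully on, the flange lies on the jar's rim and this origin is 61 mm above the jar's underside. 60 g. Always present
- vial: bystander: small closed amber glass jar, 36 mm diameter, 55 mm high, origin under its centre
- bulb: bystander: red pear-shaped bulb standing on its base, 58 mm diameter, 75 mm high, origin under its centre
- spatula: bystander: spatula lying flat, 190 mm long, handle to its -x, near the far edge

How it is judged:
On the way, in this order (a step that is already met when the one before it is completed fails the run):
1. the scoop is tipped with its spout over the blue jar (angle between scoop's own z axis and vertical above 0.4 rad and horizontal distance between scoop_spout and jar_blue below 0.06 m and height (world z) of scoop_spout above 0.06 m), for 0.05 s.
2. all the balls are in the blue jar (z of ball0_center in the frame of jar_blue between 0.003 and 0.058 m and horizontal distance between each of ball0_center, ball1_center, ball2_center, ball3_center, ball4_center, ball5_center and jar_blue below 0.03 m and z of ball1_center in the frame of jar_blue between 0.003 and 0.058 m and z of ball2_center in the frame of jar_blue between 0.003 and 0.058 m and z of ball3_center in the frame of jar_blue between 0.003 and 0.058 m and z of ball4_center in the frame of jar_blue between 0.003 and 0.058 m and z of ball5_center in the frame of jar_blue between 0.003 and 0.058 m), for 0.2 s.
At the end, for the whole second after the job is handed in: All balls in the blue jar; each jar upright (0.1 rad), at rest, on the mat (centre within 118 mm in x, 95 mm in y of the mat's centre) under its own colour's lid, fully on (origin 56-66 mm up, within 9 mm of the axis, 0.12 rad); scoop level (0.1 rad), at rest on the bench (all of step 2 and x of jar_blue in the frame of tray between -0.118 and 0.118 m and y of jar_blue in the frame of tray between -0.095 and 0.095 m and z of jar_blue in the frame of tray between -0.006 and 0.007 m and angle between each of jar_blue, jar_red, jar_yellow, jar_green, scoop's own z axis and vertical below 0.1 rad and linear speed of each of jar_blue, jar_red, jar_yellow, jar_green, scoop below 0.02 m/s and z of lid_blue in the frame of jar_blue between 0.056 and 0.066 m and horizontal distance between lid_blue and jar_blue below 0.009 m and angle between the z axis of lid_blue and the z axis of jar_blue, either way round below 0.12 rad and x of jar_red in the frame of tray between -0.118 and 0.118 m and y of jar_red in the frame of tray between -0.095 and 0.095 m and z of jar_red in the frame of tray between -0.006 and 0.007 m and z of lid_red in the frame of jar_red between 0.056 and 0.066 m and horizontal distance between lid_red and jar_red below 0.009 m and angle between the z axis of lid_red and the z axis of jar_red, either way round below 0.12 rad and x of jar_yellow in the frame of tray between -0.118 and 0.118 m and y of jar_yellow in the frame of tray between -0.095 and 0.095 m and z of jar_yellow in the frame of tray between -0.006 and 0.007 m and z of lid_yellow in the frame of jar_yellow between 0.056 and 0.066 m and horizontal distance between lid_yellow and jar_yellow below 0.009 m and angle between the z axis of lid_yellow and the z axis of jar_yellow, either way round below 0.12 rad and x of jar_green in the frame of tray between -0.118 and 0.118 m and y of jar_green in the frame of tray between -0.095 and 0.095 m and z of jar_green in the frame of tray between -0.006 and 0.007 m and z of lid_green in the frame of jar_green between 0.056 and 0.066 m and horizontal distance between lid_green and jar_green below 0.009 m and angle between the z axis of lid_green and the z axis of jar_green, either way round below 0.12 rad and height (world z) of scoop below 0.008 m); the robot touches nothing.
It fails at once if a bystander (vial, bulb or spatula) is moved more than 40 mm or the vial or bulb is tipped over (distance of any of vial, bulb, spatula from where it was at the start of the episode above 0.04 m or angle between any of vial, bulb's own z axis and vertical above 0.5 rad).
Of jar_red, jar_yellow, jar_green only 1 to 2 are there at a start; the rules pass over those that are not, and their reading is None.
Of ball0, ball1, ball2, ball3, ball4, ball5 only 3 to 6 are there at a start; the rules pass over those that are not, and their reading is None.
At some moment in a run one of lid_blue, lid_red, lid_yellow, lid_green, jar_red, jar_yellow, jar_green may be knocked a few centimetres aside while the robot is not near it.
It also fails if it takes over 210 s, if anything falls off the work surface, if the arm or the gripper's body presses on something with over 40 N, if the wrist force passes 120 N, or if a joint passes its speed limit or range.

ROBOT

A 6-joint arm with a two-finger parallel gripper is mounted at the origin on the work surface. World frame = base frame: x ahead of the robot, y to its left, z up, the work surface at z = 0. Lengths are in m, angles in rad, forces in N, time in s.
With the tool pointing down it reaches from about 0.35 to 0.8 m from the base axis. Payload 7.3 kg.
Tool frame: the origin (TCP) lies at the very end of the fingers, on their centre line; the grasp point (between the pads) lies 19 mm behind it; z points along the fingers, y is the line along which they close (so a half turn about z gives the same grasp; the last joint's range is limited). The gripper opens to 85 mm and grips with 20 to 120 N. Pads are 22 mm wide; open, the fingers measure 114 mm over their backs; the gripper's body (76 mm by 85 mm) begins 54 mm behind the grasp point. The pads swing forward as they close: fully open they stand 13 mm farther back than shut.
Start: joints at [-1.388, 0.342, 1.524, -0, 1.275, -0.146], TCP at [0.17, -0.497, 0.231] pointing down, gripper open.
Joint ranges: [-2.53, 2.53], [-0.77, 2.02], [0.04, 2.7], [-1, 4.14], [0.28, 2.66], [-3.11, 3.11]. Speed limits (rad/s): [2.57, 2.57, 3.14, 3.14, 3.14, 3.14].

INTERFACE

Orientations are given as [roll, pitch, yaw] about the fixed x, y, z axes, in that order (R = Rz(yaw) Ry(pitch) Rx(roll)).
In Python, from station import env gives the robot as it stands.
- The arm moves only by the tool step_arm, never from a script. Its argument "targets" is a list of rows, each a list of 3 entries, a list of its own where there are three numbers: the shift along the world's x, y, z scaled (see below), then the turn, a rotation vector about the world's x, y, z scaled (see below), then the opening, from -1 (shut) to 1 (fully open). A call has 1 to 12 rows; each row is the pose to reach, as a shift and turn from the pose commanded when the call began; what a row does not reach only later rows make up. The controller multiplies each number of a shift by 0.3 m and each number of a turn by 60 degrees. A row lasts 1/12 s, in which the tool goes at most 41.7 mm and 7.16 degrees, less where a joint would pass 70% of its speed; a pose out of reach is approached as far as the arm can. A call with a number of a shift or a turn outside -1 to 1 is refused whole. A call with a gripper value outside its range is refused whole. The fingers move at their own pace and stop on an object; the grip force is fixed at half the most. Time passes only in rows, so rows that repeat a pose let the fingers close. It gives the time, the measured TCP pose, the force, the opening and the grip force at its end, in the units of the state.
- env.read_state(): the state, without advancing time (a new reading comes with each control period).
- env.capture(name): name is "scene" or "top" or "wrist"; returns the picture (480x640x3 uint8, blue, green, red); there is no depth.
- env.camera_params(name): a dict with "K" (3x3 intrinsics, pixels), "R" (3x3) and "t" (3): a world point X has camera coordinates R X + t. Camera axes: x right, y down, z forward; pixel columns grow to the right and rows downward; lengths in m; the calibration is good to about 2 mm. A picture is of the moment at which its call begins: read the wrist's pose just before it. camera_params takes no time and is no camera call; for the wrist camera it gives the pose at the moment of the call.
- env.job_done(): hands the job in; it is judged then, once.
Trained networks look in the newest picture that a camera, given by its name, has taken for a name from the list of things; names that differ only in an ending like _2 or _b are one class to them, and where a whole thing is asked for, a point or a joint stands for the part that bears it (a point fixed in the world has none). Each returns a list of dicts, best first, with "confidence" (0 to 1); they miss things now and then, are a little off and sometimes report something else, mostly with a low value. They report only what shows in the picture. A call takes as long as a camera call.
- env.search_frame(camera, thing): "location" ([x, y, z] in m, in world coordinates, good to about 4 mm: the middle of the surface that is visible of it).
- env.regions_of(camera, thing): "mask" (480x640 bool, what is visible of it).
- env.spot_point(camera, thing): "location" ([x, y, z] in m, in world coordinates, good to about 4 mm: a listed point, or the origin of a listed thing).
The state is a dict: "t": time; "joint_positions": joint angles; "dq": joint speeds; "joint_torque": joint torques, N m; "tcp_pos": TCP position; "orientation": TCP orientation; "contact_force": force on the tool from outside, world axes, zero at the start; "wrist_torque": the same for the moment, N m; "grip_width": finger opening in m; "gripper_force": force on a finger pad.
Only numpy, scipy, OpenCV 4.12 (cv2) and the standard library are available. Lean on these libraries where they do the work, as an engineer would, in place of code of your own. Each camera call takes 0.05 s, during which the arm holds its last target. There are 200 camera calls.

## Working session

There is one attempt and no reset: what is moved stays moved. The work goes in short steps, Python scripts to look and compute and a tool call to move; the robot and the scene stay as the last step left them, time stands still between calls to the robot, and variables do not carry over. Pictures are saved under pics/ and viewed, at most 14 in all, crops included, and the job is handed in when it is done.

Besides the shell and the picture viewer there is one more tool, called as name(argument=value, ...) on one line, values as JSON. step_arm: Moves the arm, as the interface text tells. Its arguments: {"type":"object","properties":{"targets":{"type":"array"}},"required":["targets"]}

```bash
ls; mkdir -p pics; cat > h.py <<'E'
from station import env
import numpy as np, cv2
def find(cam,names,kind='spot_point'):
    for n in names:
        r=getattr(env,kind)(cam,n)
        print(cam,n,[(np.round(d['location'],3).tolist(),round(d['confidence'],2)) for d in r[:3]])
E
python3 - <<'E'
from h import *
s=env.read_state();print(s)
a=env.capture('scene');b=env.capture('top')
cv2.imwrite('pics/scene.png',a);cv2.imwrite('pics/top.png',b)
find('top',['tray','scoop','scoop_grip','scoop_spout','jar_blue','lid_blue','jar_red','lid_red','jar_yellow','lid_yellow','jar_green','lid_green','vial','bulb','spatula','ball0_center'])
E
```

```text
pics
{'t': 0.0, 'joint_positions': array([-1.38796930e+00,  3.42717499e-01,  1.52505060e+00,  9.07024641e-06,
        1.27543478e+00, -1.45981785e-01]), 'dq': array([ 1.56320002e-03,  2.15279329e-05,  1.62573195e-03, -5.65007919e-04,
        1.19721956e-05, -1.01505586e-03]), 'joint_torque': array([-1.57971110e-03, -4.33685338e+01, -2.46015179e+01, -2.58161881e-04,
        7.81375857e-03,  2.75367296e-05]), 'tcp_pos': array([ 0.16948509, -0.49643896,  0.23061697]), 'orientation': array([-3.14000081e+00, -2.42811513e-04,  3.28805972e-01]), 'contact_force': array([-0.29107405, -0.64072135,  0.4069984 ]), 'wrist_torque': array([ 0.03322913, -0.06847334,  0.00013243]), 'gripper_force': 0.0, 'grip_width': 0.08518595125856582}
top tray [([0.45, 0.333, 0.081], 0.64)]
top scoop [([0.578, -0.133, 0.005], 0.85), ([0.711, -0.064, 0.001], 0.19)]
top scoop_grip [([0.578, -0.129, 0.071], 0.83), ([0.708, -0.064, 0.002], 0.19)]
top scoop_spout [([0.542, -0.184, 0.024], 0.96), ([0.564, 0.005, -0.004], 0.66)]
top jar_blue [([0.562, 0.004, -0.003], 0.88)]
top lid_blue [([0.436, 0.046, -0.003], 0.84), ([0.576, -0.129, 0.072], 0.33)]
top jar_red []
top lid_red [([0.671, 0.069, -0.004], 0.84), ([0.461, -0.354, 0.001], 0.17)]
top jar_yellow [([0.581, -0.102, 0.011], 0.22)]
top lid_yellow [([0.461, -0.352, 0.002], 0.87), ([0.71, -0.063, -0.0], 0.54)]
top jar_green [([0.456, -0.22, 0.003], 0.77)]
top lid_green [([0.572, -0.277, 0.001], 0.9)]
top vial [([0.697, -0.197, -0.001], 0.38)]
top bulb [([0.699, -0.197, -0.001], 0.91)]
top spatula [([0.803, -0.196, -0.005], 0.68)]
top ball0_center [([0.671, 0.069, -0.003], 0.59), ([0.582, -0.104, 0.012], 0.38)]
```

View pics/top.png

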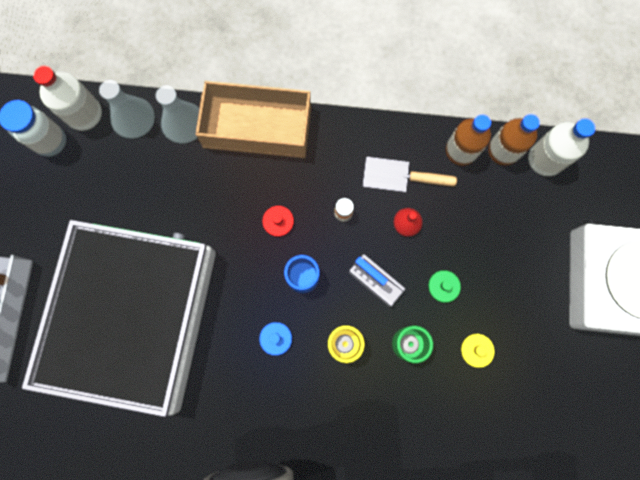

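View pics/scene.png

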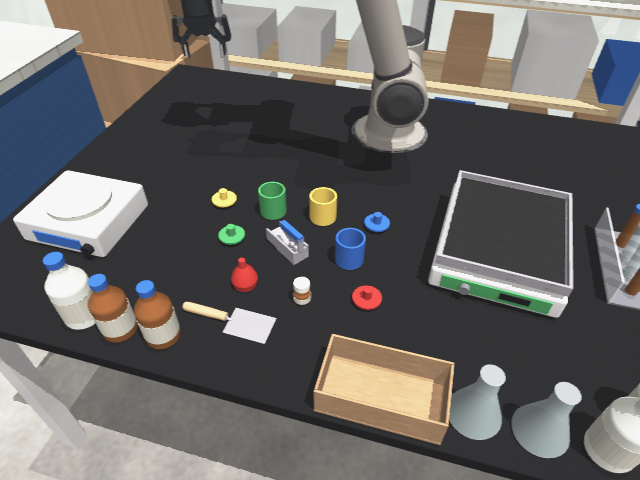

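The top view shows the blue jar at (302,273), with balls in the scoop at (377,280), spout to the lower right. The yellow jar is at (346,344) and the green jar at (413,345). The lids are blue (276,339), green (445,286), yellow (478,350) and red (spare, 278,221). The tray is on the left with its corners near (75,228) and (167,410).

```bash
cat >> h.py <<'E'
def bp(cam,u,v,z):
    p=env.camera_params(cam);K,R,t=p['K'],p['R'],p['t']
    d=R.T@np.linalg.solve(K,[u,v,1.]);c=-R.T@t
    return c+d*(z-c[2])/d[2]
def blobs(im,hue,z,cam='top',amin=60,S=110,V=60):
    h=cv2.cvtColor(im,cv2.COLOR_BGR2HSV)
    m=cv2.inRange(h,(hue[0],S,V),(hue[1],255,255))
    n,l,s,c=cv2.connectedComponentsWithStats(m)
    for i in range(1,n):
        if s[i,4]>amin:
            pts=cv2.findContours((l==i).astype(np.uint8),0,2)[0][0]
            (u,v),r=cv2.minEnclosingCircle(pts)
            rr=cv2.minAreaRect(pts)
            w=bp(cam,*c[i],z)
            print(hue,'cen',c[i].round(1),'A',s[i,4],'circ',round(u,1),round(v,1),round(r,1),'rect',np.round(rr[1],1),round(rr[2],1),'W',w.round(4))
E
python3 - <<'E'
from h import *
a=cv2.imread('pics/top.png')
print(-env.camera_params('top')['R'].T@env.camera_params('top')['t'])
for nm,h in dict(blue=(100,125),yellow=(22,35),green=(45,85)).items():
    print(nm);blobs(a,h,0.07 if nm!='blue' else .07)
for u,v in [(75,228),(207,245),(164,408),(30,385)]: print(bp('top',u,v,.097).round(4))
find('scene',['tray','scoop_grip','scoop_spout','scoop','jar_blue','jar_yellow','jar_green','lid_blue','lid_yellow','lid_green','vial'])
cv2.imwrite('pics/crop1.png',cv2.resize(a[235:325,320:420],None,fx=6,fy=6,interpolation=cv2.INTER_CUBIC))
E
```

```text
[ 0.44097983 -0.04244906  1.04896468]
blue
(100, 125) cen [ 16.3 115.6] A 965 circ 16.0 116.4 18.4 rect [33. 34.] 90.0 W [0.8225 0.6161 0.07  ]
(100, 125) cen [481.6 123. ] A 249 circ 482.0 124.0 9.5 rect [16. 18.] 90.0 W [ 0.9049 -0.3239  0.07  ]
(100, 125) cen [529.9 122.9] A 251 circ 530.0 123.2 9.4 rect [16. 18.] 90.0 W [ 0.9153 -0.4208  0.07  ]
(100, 125) cen [584.2 128.3] A 331 circ 584.1 129.5 11.2 rect [18.2 21.5] 81.9 W [ 0.9152 -0.5296  0.07  ]
(100, 125) cen [301.7 273.2] A 1165 circ 302.0 273.4 19.8 rect [38.2 36.8] 45.0 W [0.5638 0.0035 0.07  ]
(100, 125) cen [370.6 270.4] A 330 circ 370.1 270.9 19.2 rect [38.4  8.6] 39.8 W [ 0.5827 -0.1265  0.07  ]
(100, 125) cen [275.2 338.3] A 970 circ 275.0 338.2 17.7 rect [34. 34.] 90.0 W [0.4379 0.0388 0.07  ]
yellow
(22, 35) cen [346.2 344. ] A 905 circ 345.7 343.9 19.5 rect [38. 37.] 90.0 W [ 0.4415 -0.0931  0.07  ]
(22, 35) cen [477.4 350.2] A 975 circ 477.3 350.4 18.1 rect [35. 34.] 90.0 W [ 0.4559 -0.3347  0.07  ]
green
(45, 85) cen [444.1 285.9] A 875 circ 444.1 285.9 17.0 rect [32. 32.] 90.0 W [ 0.568  -0.2671  0.07  ]
(45, 
[... 200 characters left out ...]
 [([0.446, 0.334, 0.087], 0.61), ([0.458, -0.351, -0.0], 0.36)]
scene scoop_grip [([0.577, -0.128, 0.068], 0.71), ([0.578, -0.12, 0.011], 0.67)]
scene scoop_spout [([0.544, -0.182, 0.025], 0.56)]
scene scoop [([0.576, -0.138, -0.0], 0.89)]
scene jar_blue [([0.565, 0.005, -0.004], 0.87)]
scene jar_yellow [([0.445, -0.092, 0.003], 0.76), ([0.577, -0.117, 0.014], 0.19)]
scene jar_green [([0.452, -0.216, 0.0], 0.84)]
scene lid_blue [([0.44, 0.045, 0.001], 0.82)]
scene lid_yellow [([0.456, -0.35, -0.003], 0.61), ([0.576, -0.126, 0.069], 0.46), ([0.546, -0.187, 0.022], 0.28)]
scene lid_green [([0.574, -0.28, -0.0], 0.84), ([0.701, -0.19, -0.001], 0.65)]
scene vial [([0.705, -0.062, -0.001], 0.93)]
```

View pics/crop1.png

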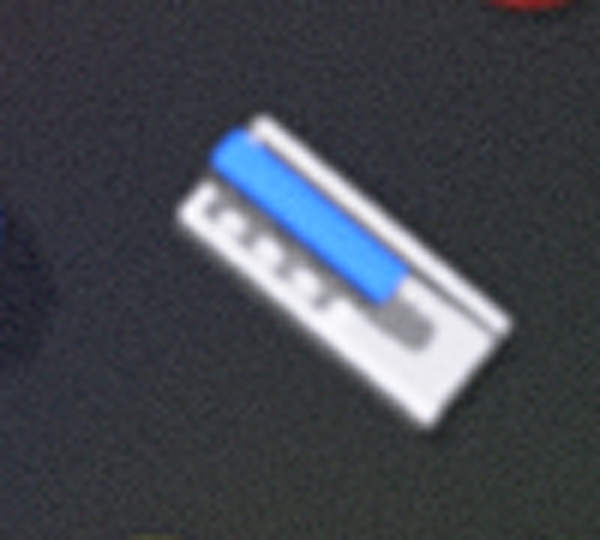

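```bash
python3 - <<'E'
from h import *
b=bp('top',358.3,260,.077);f=bp('top',385.8,282.5,.077);g=bp('top',370.6,270.4,.077)
print(b,f,g,np.degrees(np.arctan2(*(f-b)[1::-1])),np.linalg.norm(f-b))
# bar blob long axis
u=np.array([370.6,270.4]);d=18*np.array([np.cos(np.radians(39.8)),np.sin(np.radians(39.8))])
q=bp('top',*(u+d),.077)-bp('top',*(u-d),.077);print(np.degrees(np.arctan2(q[1],q[0])))
E
```

```text
[ 0.59912925 -0.10088964  0.077     ] [ 0.56196834 -0.15614145  0.077     ] [ 0.5817873  -0.12578021  0.077     ] -123.92373269412481 0.06658600299240958
-124.44152113170881
```

step_arm(targets=[[[0.7,0.65,0],[0,0,0.6],1],[[0.7,0.65,0],[0,0,0.6],1],[[0.7,0.65,0],[0,0,0.6],1],[[0.7,0.65,0],[0,0,0.6],1],[[0.7,0.65,0],[0,0,0.6],1],[[0.7,0.65,0],[0,0,0.6],1],[[0.7,0.65,0],[0,0,0.6],1],[[0.7,0.65,0],[0,0,0.6],1],[[0.7,0.65,0],[0,0,0.6],1]])

```text
t: 2.2
tcp_pos: [0.3807, -0.3005, 0.2314]
orientation: [3.141, 0.0, 0.961]
contact_force: [-0.1, -0.3, -0.2]
grip_width: 0.0855
gripper_force: 0.0
```

```bash
cat >> h.py <<'E'
def log():
    s=env.read_state();open('log.txt','a').write(' '.join(map(str,[*s['joint_positions'],*s['tcp_pos'],*s['orientation']]))+'\n')
    print('t',round(s['t'],2),'q',s['joint_positions'].round(3),'p',s['tcp_pos'].round(4),'o',s['orientation'].round(3),'F',s['contact_force'].round(1),'w',round(s['grip_width'],4),round(s['gripper_force'],1))
E
python3 -c "from h import *; log()"
```

```text
t 2.2 q [-0.826  0.269  1.629 -0.     1.243 -0.217] p [ 0.3807 -0.3005  0.2314] o [3.141 0.    0.961] F [-0.1 -0.3 -0.2] w 0.0855 0.0
```

step_arm(targets=[[[0.66,0.573,0],[0,0,0.014],1],[[0.66,0.573,0],[0,0,0.014],1],[[0.66,0.573,0],[0,0,0.014],1],[[0.66,0.573,0],[0,0,0.014],1],[[0.66,0.573,0],[0,0,0.014],1],[[0.66,0.573,0],[0,0,0.014],1],[[0.66,0.573,0],[0,0,0.014],1],[[0.66,0.573,0],[0,0,0.014],1],[[0.66,0.573,-0.4],[0,0,0.014],1],[[0.66,0.573,-0.4],[0,0,0.014],1],[[0.66,0.573,-0.4],[0,0,0.014],1],[[0.66,0.573,-0.4],[0,0,0.014],1]])

```text
t: 3.2
tcp_pos: [0.5718, -0.1306, 0.1042]
orientation: [-3.128, 0.004, 0.969]
contact_force: [-1.9, 0.1, -0.4]
grip_width: 0.0856
gripper_force: 0.0
```

```bash
python3 - <<'E'
from h import *
log()
a=env.capture('wrist');cv2.imwrite('pics/w1.png',a)
find('wrist',['scoop_grip','scoop_spout'])
E
```

```text
t 3.2 q [-3.550e-01  5.830e-01  1.503e+00 -1.000e-03  1.069e+00  2.470e-01] p [ 0.5718 -0.1306  0.1042] o [-3.128  0.004  0.969] F [-1.9  0.1 -0.4] w 0.0856 0.0
wrist scoop_grip [([0.577, -0.129, 0.068], 0.87)]
wrist scoop_spout [([0.546, -0.185, 0.023], 0.83)]
```

View pics/w1.png

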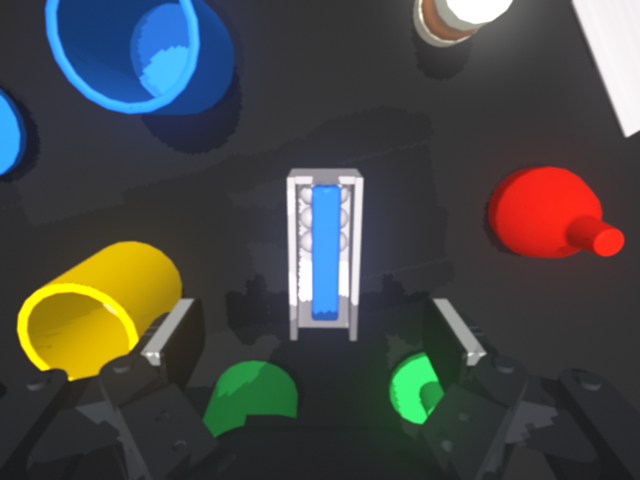

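The wrist view shows the scoop bar vertical at (325,250), aligned with the fingers, and three rows of balls beside it. I go down and grip.

step_arm(targets=[[[0,0,-0.1],[0,0,0],1],[[0,0,-0.208],[0,0,0],1],[[0,0,-0.208],[0,0,0],1],[[0,0,-0.208],[0,0,0],1],[[0,0,-0.208],[0,0,0],1],[[0,0,-0.208],[0,0,0],-1],[[0,0,-0.208],[0,0,0],-1],[[0,0,-0.208],[0,0,0],-1],[[0,0,-0.208],[0,0,0],-1],[[0,0,-0.208],[0,0,0],-1],[[0,0,-0.208],[0,0,0],-1],[[0,0,-0.208],[0,0,0],-1]])

```text
t: 4.35
tcp_pos: [0.5778, -0.1301, 0.0492]
orientation: [3.141, -0.0, 0.972]
contact_force: [-0.1, 0.9, 1.7]
grip_width: 0.0132
gripper_force: 58.7
```

```bash
python3 -c "from h import *; log()"
```

```text
t 4.35 q [-0.351  0.655  1.548 -0.     0.938  0.248] p [ 0.5778 -0.1301  0.0492] o [ 3.141 -0.     0.972] F [-0.1  0.9  1.7] w 0.0132 58.7
```

step_arm(targets=[[[0,0,0.2],[0,0,0],-1],[[0,0,0.4],[0,0,0],-1],[[0,0,0.6],[0,0,0],-1],[[0,0,0.6],[0,0,0],-1],[[0,0,0.6],[0,0,0],-1],[[0,0,0.6],[0,0,0],-1],[[0,0,0.6],[0,0,0],-1]])

```text
t: 4.93
tcp_pos: [0.5772, -0.1298, 0.2284]
orientation: [-3.141, 0.0, 0.972]
contact_force: [-0.9, -0.5, -2.5]
grip_width: 0.0128
gripper_force: 59.3
```

```bash
cat > kin.py <<'E'
import numpy as np
from scipy.optimize import least_squares
from scipy.spatial.transform import Rotation as Rn
D=np.loadtxt('log.txt')
# chain: Rz(q1) T(0,off,h) Ry(q2) T(a2,0,L1) Ry(q3) T(a3,0,L2) Rz(s4 q4) Ry(q5) Rz(-q6+?) T(0,0,d)
def fk(q,p,s4=-1):
    h,off,L1,a3,L2,d=p[:6]
    R=Rn.from_euler('z',q[0]);x=np.array([0,0,h])+R.apply([0,off,0])
    R=R*Rn.from_euler('y',q[1]);x=x+R.apply([0,0,L1])
    R=R*Rn.from_euler('y',q[2]);x=x+R.apply([a3,0,L2])
    R=R*Rn.from_euler('z',s4*q[3])*Rn.from_euler('y',q[4])
    x=x+R.apply([0,0,d])
    R=R*Rn.from_euler('z',q[5]+p[6])
    return x,R
def fit(s4=-1):
    def res(p):
        o=[]
        for r in D:
            x,R=fk(r[:6],p,s4);o+=list(x-r[6:9])
            o+=list(.2*(R.inv()*Rn.from_euler('xyz',r[9:12])).as_rotvec())
        return np.array(o)
    best=None
    for c in (0,1.57,-1.57,3.14):
        s=least_squares(res,[.18,.07,.4,0,.4,.2,c],x_scale=.1)
        if best is None or s.cost<best.cost: best=s
    return best
E
python3 - <<'E'
from h import *
log()
from kin import *
for s in (1,-1):
    b=fit(s);print(s,b.cost,b.x.round(4),abs(b.fun).max())
E
```

```text
t 4.93 q [-0.351  0.468  1.336 -0.     1.338  0.248] p [ 0.5772 -0.1298  0.2284] o [-3.141  0.     0.972] F [-0.9 -0.5 -2.5] w 0.0128 59.3
1 4.421517381771241e-19 [0.2229 0.0764 0.5062 0.0465 0.3796 0.3135 1.5708] 6.599349955394018e-10
-1 1.2193959889028313e-07 [0.2214 0.0762 0.5062 0.0465 0.3796 0.312  1.5705] 0.0002924081856663062
```

```bash
cat >> kin.py <<'E'
P=fit(1).x
LO=np.array([-2.53,-.77,.04,-1,.28,-3.11])+.03;HI=np.array([2.53,2.02,2.7,4.14,2.66,3.11])-.03
def ik(x,R,q0):
    def res(q):
        a,A=fk(q,P,1);return np.r_[a-x,.3*(A.inv()*R).as_rotvec()]
    s=least_squares(res,np.clip(q0,LO+1e-6,HI-1e-6),bounds=(LO,HI),xtol=1e-12,ftol=1e-12,gtol=1e-12)
    return s.x,abs(s.fun).max()
def scoop_tool(spout,psi,th):
    S=Rn.from_euler('z',psi)*Rn.from_euler('y',th)
    return np.array(spout)+S.apply([-.066,0,.027]),S*Rn.from_euler('y',np.pi)
E
python3 - <<'E'
from kin import *
q0=D[-1,:6]
jar=np.array([.564,.004])
for psid in range(-250,60,15):
    psi=np.radians(psid);q=q0;out=[]
    for th in range(0,70,8):
        sp=np.r_[jar-.012*np.array([np.cos(psi),np.sin(psi)]),.09]
        q,e=ik(*scoop_tool(sp,psi,np.radians(th)),q); out.append(round(e,3))
        if e>.003:break
    print(psid,out,q.round(2))
E
```

```text
-250 [np.float64(0.0), np.float64(0.0), np.float64(0.0), np.float64(0.0), np.float64(0.022)] [ 0.01  0.49  1.63 -0.58  0.94  3.08]
-235 [np.float64(0.0), np.float64(0.0), np.float64(0.0), np.float64(0.0), np.float64(0.0), np.float64(0.027)] [ 0.06  0.44  1.75 -0.78  0.77  3.08]
-220 [np.float64(0.0), np.float64(0.0), np.float64(0.0), np.float64(0.0), np.float64(0.0), np.float64(0.009)] [ 0.05  0.41  1.88 -0.96  0.54  3.08]
-205 [np.float64(0.0), np.float64(0.0), np.float64(0.0), np.float64(0.0), np.float64(0.0), np.float64(0.006)] [-0.02  0.37  1.96 -0.97  0.31  2.85]
-190 [np.float64(0.0), np.float64(0.0), np.float64(0.0), np.float64(0.0), np.float64(0.0), np.float64(0.029)] [-0.08  0.34  1.91 -0.28  0.31  1.92]
-175 [np.float64(0.0), np.float64(0.0), np.float64(0.0), np.float64(0.0), np.float64(0.0), np.float64(0.015)] [-0.26  0.34  2.    1.01  0.31  0.31]
-160 [np.float64(0.0), np.float64(0.0), np.float64(0.0), np.float64(0.0), np.float64(0.0), np.float64(0.0), np.float64(0.0), np.float64(0.0), np.float64(0.0)] [-0.5   0.48  2.32  2.11  0.91 -1.25]
-145 [np.float64(0.0), np.float6
[... 2010 characters left out ...]
t64(0.0), np.float64(0.0), np.float64(0.0), np.float64(0.0), np.float64(0.0)] [-0.06  1.16  0.63 -0.21  2.46 -1.8 ]
20 [np.float64(0.0), np.float64(0.0), np.float64(0.0), np.float64(0.0), np.float64(0.0), np.float64(0.0), np.float64(0.0), np.float64(0.0), np.float64(0.0)] [ 0.02  1.13  0.69 -0.43  2.37 -2.03]
35 [np.float64(0.0), np.float64(0.0), np.float64(0.0), np.float64(0.0), np.float64(0.0), np.float64(0.0), np.float64(0.0), np.float64(0.0), np.float64(0.0)] [ 0.1   1.08  0.81 -0.59  2.23 -2.2 ]
50 [np.float64(0.0), np.float64(0.0), np.float64(0.0), np.float64(0.0), np.float64(0.0), np.float64(0.0), np.float64(0.0), np.float64(0.0), np.float64(0.0)] [ 0.17  1.01  0.97 -0.71  2.05 -2.3 ]
```

```bash
cat > pour.py <<'E'
from kin import *
import sys
r=D[-1];x0=r[6:9];R0=Rn.from_euler('xyz',r[9:12])
psi=r[11]-np.pi;jar=np.array([.564,.004])
for th in [0,8,16,24,30,36,42,48,54,60,64]:
    z=np.interp(th,[0,24,60],[.115,.09,.085])
    b=.014
    t,R=scoop_tool(np.r_[jar-b*np.array([np.cos(psi),np.sin(psi)]),z],psi,np.radians(th))
    q,e=ik(t,R,r[:6]);
    print(th,((t-x0)/.3).round(3),((R*R0.inv()).as_rotvec()/np.radians(60)).round(3),e.round(4),q.round(2))
E
python3 pour.py
```

```text
0 [ 0.106  0.666 -0.288] [-0. -0.  0.] 0.0 [-0.01  0.58  1.39 -0.    1.17  0.59]
8 [ 0.098  0.654 -0.286] [ 0.11  -0.075 -0.   ] 0.0 [-0.08  0.53  1.49  0.14  1.06  0.46]
16 [ 0.087  0.639 -0.286] [ 0.22  -0.151 -0.   ] 0.0 [-0.16  0.49  1.58  0.31  0.96  0.28]
24 [ 0.075  0.62  -0.29 ] [ 0.33  -0.226 -0.   ] 0.0 [-0.24  0.47  1.67  0.5   0.91  0.06]
30 [ 0.064  0.605 -0.276] [ 0.413 -0.282 -0.   ] 0.0 [-0.3   0.46  1.73  0.66  0.9  -0.11]
36 [ 0.053  0.588 -0.265] [ 0.496 -0.339 -0.   ] 0.0 [-0.37  0.46  1.78  0.81  0.91 -0.28]
42 [ 0.04   0.57  -0.256] [ 0.578 -0.395 -0.   ] 0.0 [-0.43  0.48  1.83  0.94  0.95 -0.45]
48 [ 0.027  0.551 -0.249] [ 0.661 -0.451 -0.   ] 0.0 [-0.49  0.5   1.87  1.06  1.01 -0.61]
54 [ 0.014  0.531 -0.244] [ 0.743 -0.508 -0.   ] 0.0 [-0.55  0.53  1.9   1.16  1.08 -0.75]
60 [ 0.     0.511 -0.242] [ 0.826 -0.564 -0.   ] 0.0 [-0.61  0.58  1.93  1.24  1.16 -0.87]
64 [-0.009  0.498 -0.241] [ 0.881 -0.602 -0.   ] 0.0 [-0.64  0.61  1.95  1.28  1.22 -0.95]
```

step_arm(targets=[[[0.01,0.06,0],[0,0,0],-1],[[0.02,0.15,0],[0,0,0],-1],[[0.04,0.25,0],[0,0,0],-1],[[0.056,0.35,0],[0,0,0],-1],[[0.072,0.45,0],[0,0,0],-1],[[0.088,0.55,0],[0,0,0],-1],[[0.1,0.62,-0.05],[0,0,0],-1],[[0.106,0.66,-0.12],[0,0,0],-1],[[0.106,0.666,-0.2],[0,0,0],-1],[[0.106,0.666,-0.26],[0,0,0],-1],[[0.106,0.666,-0.288],[0,0,0],-1],[[0.106,0.666,-0.288],[0,0,0],-1]])

```text
t: 5.93
tcp_pos: [0.6067, 0.0698, 0.1377]
orientation: [-3.134, 0.005, 0.972]
contact_force: [-0.9, -0.5, -2.3]
grip_width: 0.0128
gripper_force: 59.4
```

```bash
python3 - <<'E'
from h import *
log()
a=env.capture('scene');cv2.imwrite('pics/s2.png',cv2.resize(a[130:330,220:440],None,fx=2.5,fy=2.5))
find('scene',['jar_blue','scoop_spout']);
env.capture('top');find('top',['jar_blue','scoop_spout'])
E
```

```text
t 5.93 q [-0.011  0.584  1.397 -0.     1.17   0.588] p [0.6067 0.0698 0.1377] o [-3.134  0.005  0.972] F [-0.9 -0.5 -2.3] w 0.0128 59.4
scene jar_blue [([0.568, 0.003, -0.004], 0.96)]
scene scoop_spout [([0.574, 0.017, 0.111], 0.89)]
top jar_blue [([0.565, 0.005, -0.002], 0.73), ([0.71, -0.062, 0.001], 0.73)]
top scoop_spout [([0.573, 0.01, 0.119], 0.85)]
```

View pics/s2.png

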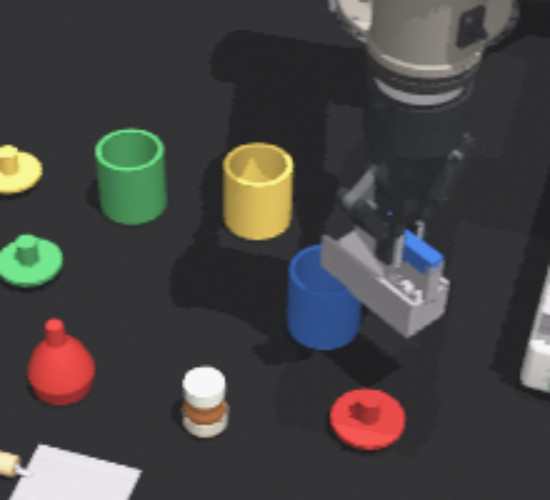

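The scene crop shows the spout just over the blue jar's rim, near (330,245), with the balls still inside. I tip it now.

step_arm(targets=[[[-0.004,-0.006,0],[0.055,-0.038,0],-1],[[-0.008,-0.012,0.002],[0.11,-0.075,0],-1],[[-0.019,-0.027,0.002],[0.22,-0.151,0],-1],[[-0.031,-0.046,-0.002],[0.33,-0.226,0],-1],[[-0.036,-0.053,0.005],[0.37,-0.254,0],-1],[[-0.042,-0.061,0.012],[0.413,-0.282,0],-1],[[-0.047,-0.07,0.018],[0.455,-0.31,0],-1],[[-0.053,-0.078,0.023],[0.496,-0.339,0],-1],[[-0.066,-0.096,0.032],[0.578,-0.395,0],-1],[[-0.079,-0.115,0.039],[0.661,-0.451,0],-1],[[-0.092,-0.135,0.044],[0.743,-0.508,0],-1],[[-0.106,-0.155,0.046],[0.826,-0.564,0],-1]])

```text
t: 7.23
tcp_pos: [0.5784, 0.0218, 0.1585]
orientation: [3.127, -1.052, 0.982]
contact_force: [0.6, 1.0, -1.9]
grip_width: 0.0131
gripper_force: 59.5
```

step_arm(targets=[[[-0.009,-0.013,0.001],[0.055,-0.038,0],-1],[[-0.009,-0.013,0.001],[0.055,-0.038,0],-1],[[-0.009,-0.013,0.001],[0.055,-0.038,0],-1],[[-0.009,-0.013,0.001],[0.055,-0.038,0],-1],[[-0.009,-0.013,0.001],[0.055,-0.038,0],-1],[[-0.009,-0.013,0.001],[0.055,-0.038,0],-1],[[-0.009,-0.013,0.001],[0.055,-0.038,0],-1],[[-0.009,-0.013,0.001],[0.055,-0.038,0],-1]])

```text
t: 7.9
tcp_pos: [0.575, 0.02, 0.1571]
orientation: [3.138, -1.117, 0.976]
contact_force: [0.3, 0.1, -2.3]
grip_width: 0.0129
gripper_force: 59.6
```

```bash
python3 - <<'E'
from h import *
log()
a=env.capture('scene');cv2.imwrite('pics/s3.png',cv2.resize(a[130:330,220:440],None,fx=2.5,fy=2.5))
E
```

```text
t 7.9 q [-0.637  0.612  1.946  1.279  1.216 -0.946] p [0.575  0.02   0.1571] o [ 3.138 -1.117  0.976] F [ 0.3  0.1 -2.3] w 0.0129 59.6
```

View pics/s3.png

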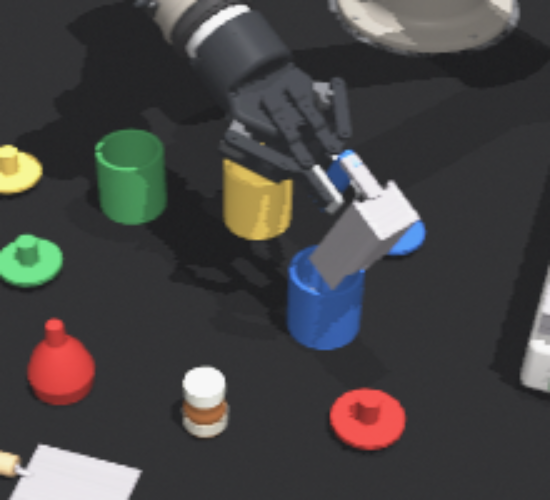

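step_arm(targets=[[[0,0,0],[0,0,0],-1],[[0,0,0],[0,0,0],-1],[[0,0,0],[0,0,0],-1],[[0,0,0],[0,0,0],-1],[[0,0,0.1],[0,0,0],-1],[[0,0,0.2],[-0.08,0.055,0],-1],[[0,0,0.2],[-0.2,0.137,0],-1]])

```text
t: 8.53
tcp_pos: [0.5758, 0.0176, 0.2195]
orientation: [3.138, -0.89, 0.97]
contact_force: [1.5, 0.6, -1.9]
grip_width: 0.0129
gripper_force: 59.5
```

step_arm(targets=[[[0.115,0.168,0.1],[-0.681,0.465,0],-1],[[0.115,0.168,0.1],[-0.681,0.465,0],-1],[[0.115,0.168,0.1],[-0.681,0.465,0],-1],[[0.115,0.168,0.1],[-0.681,0.465,0],-1],[[0.115,0.168,0.1],[-0.681,0.465,0],-1],[[0.115,0.168,0.1],[-0.681,0.465,0],-1],[[0.115,0.168,0.1],[-0.681,0.465,0],-1],[[0.115,0.168,0.1],[-0.681,0.465,0],-1],[[0.115,0.168,0.1],[-0.681,0.465,0],-1],[[0.115,0.168,0.1],[-0.681,0.465,0],-1]])

```text
t: 9.37
tcp_pos: [0.6091, 0.0709, 0.2457]
orientation: [-3.14, -0.03, 0.974]
contact_force: [-0.0, 1.1, -2.6]
grip_width: 0.0131
gripper_force: 59.5
```

```bash
python3 - <<'E'
from h import *
log()
a=env.capture('wrist');cv2.imwrite('pics/w2.png',a)
for n in ('top','wrist'):
    env.capture(n); find(n,['ball0_center','jar_blue'])
E
```

```text
t 9.37 q [-0.022  0.487  1.257  0.026  1.383  0.57 ] p [0.6091 0.0709 0.2457] o [-3.14  -0.03   0.974] F [-0.   1.1 -2.6] w 0.0131 59.5
top ball0_center [([0.547, 0.011, 0.012], 0.41), ([0.434, 0.049, -0.003], 0.21)]
top jar_blue [([0.608, 0.07, 0.199], 0.59)]
wrist ball0_center [([0.608, 0.069, 0.266], 0.27)]
wrist jar_blue []
```

View pics/w2.png

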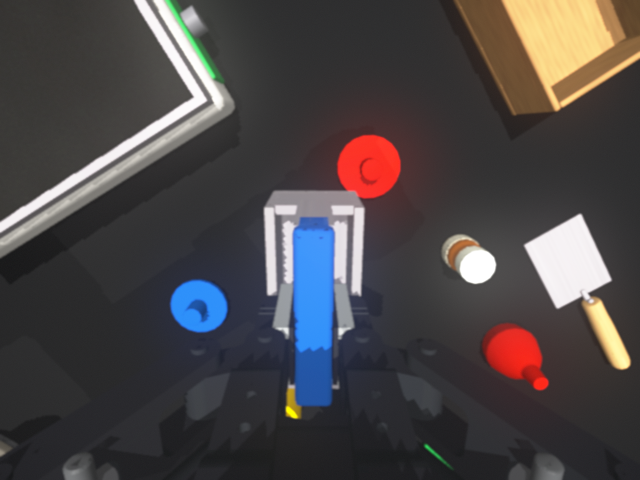

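The wrist view shows the scoop empty, with no loose balls nearby. I take the scoop back to its old place.

step_arm(targets=[[[-0.105,-0.67,0],[0,0,0],-1],[[-0.105,-0.67,0],[0,0,0],-1],[[-0.105,-0.67,0],[0,0,0],-1],[[-0.105,-0.67,0],[0,0,0],-1],[[-0.105,-0.67,0],[0,0,0],-1],[[-0.105,-0.67,0],[0,0,0],-1],[[-0.105,-0.67,-0.2],[0,0,0],-1],[[-0.105,-0.67,-0.4],[0,0,0],-1],[[-0.105,-0.67,-0.4],[0,0,0],-1],[[-0.105,-0.67,-0.4],[0,0,0],-1],[[-0.105,-0.67,-0.4],[0,0,0],-1]])

```text
t: 10.63
tcp_pos: [0.5769, -0.131, 0.1258]
orientation: [-3.138, -0.028, 0.971]
contact_force: [-0.0, 0.9, 0.3]
grip_width: 0.0132
gripper_force: 59.4
```

```bash
python3 - <<'E'
from h import *
log()
a=env.capture('top');b=env.capture('scene')
cv2.imwrite('pics/t4.png',np.hstack([cv2.resize(a[230:310,260:400],None,fx=3.5,fy=3.5,interpolation=cv2.INTER_CUBIC),cv2.resize(b[200:280,310:395],None,fx=3.5,fy=3.5)]))
find('top',['ball0_center','jar_blue']);find('scene',['ball0_center'])
E
```

```text
t 10.63 q [-0.368  0.556  1.485  0.031  1.097  0.218] p [ 0.5769 -0.131   0.1258] o [-3.138 -0.028  0.971] F [-0.   0.9  0.3] w 0.0132 59.4
top ball0_center [([0.546, 0.009, 0.012], 0.4)]
top jar_blue [([0.578, -0.132, 0.149], 0.67), ([0.71, -0.063, -0.002], 0.55)]
scene ball0_center [([0.801, -0.198, -0.001], 0.46), ([0.547, -0.186, 0.099], 0.21)]
```

View pics/t4.png

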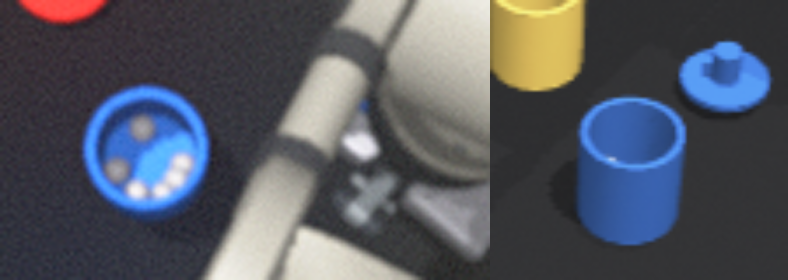

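The top crop shows six balls inside the blue jar. I level the remaining 1.6° tilt, set the scoop down, release and rise.

step_arm(targets=[[[0,0,-0.08],[-0.022,0.015,0],-1],[[0,0,-0.16],[-0.022,0.015,0],-1],[[0,0,-0.22],[-0.022,0.015,0],-1],[[0,0,-0.254],[-0.022,0.015,0],-1],[[0,0,-0.254],[-0.022,0.015,0],-1],[[0,0,-0.254],[-0.022,0.015,0],-1],[[0,0,-0.254],[-0.022,0.015,0],0.2],[[0,0,-0.254],[-0.022,0.015,0],0.2],[[0,0,-0.254],[-0.022,0.015,0],0.2],[[0,0,-0.254],[-0.022,0.015,0],0.2],[[0,0,-0.254],[-0.022,0.015,0],0.2]])

```text
t: 11.8
tcp_pos: [0.578, -0.1312, 0.0509]
orientation: [3.141, -0.001, 0.972]
contact_force: [0.1, -1.1, 0.0]
grip_width: 0.0512
gripper_force: 0.0
```

step_arm(targets=[[[0,0,0.15],[0,0,0],0],[[0,0,0.3],[0,0,0],0],[[0,0,0.55],[0,0,0],0],[[0,0,0.55],[0,0,0],0],[[0,0,0.55],[0,0,0],0],[[0,0,0.55],[0,0,0],0],[[0,0,0.55],[0,0,0],0],[[0,0,0.55],[0,0,0],0]])

```text
t: 12.47
tcp_pos: [0.577, -0.1309, 0.2138]
orientation: [-3.139, 0.0, 0.972]
contact_force: [0.0, 0.8, -1.4]
grip_width: 0.0428
gripper_force: 0.0
```

```bash
python3 - <<'E'
from h import *
log()
a=env.capture('top');b=env.capture('scene')
L=['lid_blue','jar_blue','lid_yellow','jar_yellow','lid_green','jar_green','scoop']
find('top',L);find('scene',L)
for nm,h in dict(blue=(100,125),yellow=(22,35),green=(45,85)).items(): blobs(a,h,0.07,amin=500); blobs(a,h,.015,amin=500)
E
```

```text
t 12.47 q [-3.530e-01  4.800e-01  1.357e+00  1.000e-03  1.308e+00  2.460e-01] p [ 0.577  -0.1309  0.2138] o [-3.139  0.     0.972] F [ 0.   0.8 -1.4] w 0.0428 0.0
top lid_blue [([0.573, -0.279, 0.0], 0.7), ([0.436, 0.045, -0.004], 0.65)]
top jar_blue [([0.563, 0.005, -0.005], 0.89), ([0.462, -0.353, 0.001], 0.48)]
top lid_yellow [([0.459, -0.352, 0.0], 0.57), ([0.448, 0.332, 0.087], 0.39)]
top jar_yellow []
top lid_green [([0.573, -0.278, 0.002], 0.54)]
top jar_green [([0.455, -0.217, 0.001], 0.73)]
top scoop [([0.577, -0.132, 0.003], 0.95), ([0.586, 0.014, 0.014], 0.54), ([0.575, -0.278, 0.001], 0.21)]
scene lid_blue [([0.44, 0.046, 0.001], 0.54)]
scene jar_blue [([0.565, 0.002, -0.004], 0.98)]
scene lid_yellow [([0.459, -0.349, -0.001], 0.83)]
scene jar_yellow [([0.446, 0.334, 0.084], 0.73), ([0.447, -0.094, 0.001], 0.6)]
scene lid_green [([0.574, -0.28, 0.002], 0.64)]
scene jar_green [([0.452, -0.214, -0.003], 0.95)]
scene scoop [([0.573, -0.138, 0.002], 0.74)]
(100, 125) cen [ 16.4 115.7] A 966 circ 16.1 116.4 18.3 rect [33. 34.] 90.0 W [0.8224 0.616  0.07  ]
(100, 125) cen [301.3 272. ] A 925 circ 301.8 273.3 19.7 rect [39. 36.] 90.0 W [0.5659 0.0045 0.07  ]
(100, 125) cen [274.8 338.2] A 933 circ 275.0 338.2 17.7 rect [34. 33.] 90.0 W [0.4379 0.0396 0.07  ]
(100, 125) cen [ 16.4 115.7] A 966 circ 16.1 116.4 18.3 rect [33. 34.] 90.0 W [0.8438 0.653  0.015 ]
(100, 125) cen [301.3 272. ] A 925 circ 301.8 273.3 19.7 rect [39. 36.] 90.0 W [0.5729 0.0072 0.015 ]
(100, 125) cen [274.8 338.2] A 933 circ 275.0 338.2 17.7 rect [34. 33.] 90.0 W [0.4378 0.0442 0.015 ]
(22, 35) cen [477.5 350.3] A 966 circ 476.9 350.7 18.1 rect [35. 34.] 90.0 W [ 0.4558 -0.3349  0.07  ]
(22, 35) cen [477.5 350.3] A 966 circ 476.9 350.7 18.1 rect [35. 34.] 90.0 W [ 0.4566 -0.3513  0.015 ]
```

step_arm(targets=[[[-0.46,0.587,0],[0,0,0],0],[[-0.46,0.587,0],[0,0,0],0],[[-0.46,0.587,0],[0,0,0],0],[[-0.46,0.587,0],[0,0,0],0],[[-0.46,0.587,-0.1],[0,0,0],0],[[-0.46,0.587,-0.32],[0,0,0],0],[[-0.46,0.587,-0.32],[0,0,0],0],[[-0.46,0.587,-0.32],[0,0,0],0],[[-0.46,0.587,-0.32],[0,0,0],0],[[-0.46,0.587,-0.32],[0,0,0],0],[[-0.46,0.587,-0.32],[0,0,0],0]])

```text
t: 14.18
tcp_pos: [0.442, 0.0442, 0.1214]
orientation: [3.138, -0.003, 0.971]
contact_force: [0.1, -0.2, 0.2]
grip_width: 0.043
gripper_force: 0.0
```

```bash
python3 - <<'E'
from h import *
log()
a=env.capture('wrist')
find('wrist',['lid_blue','jar_blue','jar_yellow'])
blobs(a,(100,125),.015,'wrist',2000)
b=env.capture('top');find('top',['jar_blue','lid_yellow','jar_yellow','lid_green','jar_green'])
E
```

```text
t 14.18 q [-7.400e-02  3.270e-01  1.896e+00  1.000e-03  9.140e-01  5.260e-01] p [0.442  0.0442 0.1214] o [ 3.138e+00 -3.000e-03  9.710e-01] F [ 0.1 -0.2  0.2] w 0.043 0.0
wrist lid_blue [([0.44, 0.043, 0.001], 0.95)]
wrist jar_blue []
wrist jar_yellow []
(100, 125) cen [488.5 169.7] A 5412 circ 527.1 176.8 85.2 rect [170.2 125.3] 1.8 W [0.5615 0.0149 0.015 ]
(100, 125) cen [555.9 188.2] A 7473 circ 548.7 187.8 58.7 rect [ 97.8 109.1] 8.0 W [ 0.5933 -0.0218  0.015 ]
(100, 125) cen [310.9 256.2] A 6767 circ 307.8 246.7 70.2 rect [139. 115.] 90.0 W [0.43   0.0309 0.015 ]
top jar_blue [([0.566, 0.006, -0.005], 0.86)]
top lid_yellow [([0.462, -0.351, 0.0], 0.68)]
top jar_yellow [([0.538, -0.186, 0.027], 0.74), ([0.443, -0.09, 0.001], 0.61), ([0.672, 0.07, -0.002], 0.59)]
top lid_green [([0.577, -0.278, 0.001], 0.83), ([0.577, -0.13, 0.07], 0.42)]
top jar_green [([0.454, -0.218, 0.002], 0.74), ([0.672, 0.07, -0.003], 0.25), ([0.564, -0.01, 0.014], 0.2)]
```

step_arm(targets=[[[0,0,-0.12],[0,0,0],0],[[0,0,-0.24],[0,0,0],0],[[0,0,-0.335],[0,0,0],0],[[0,0,-0.335],[0,0,0],0],[[0,0,-0.335],[0,0,0],0],[[0,0,-0.335],[0,0,0],-1],[[0,0,-0.335],[0,0,0],-1],[[0,0,-0.335],[0,0,0],-1],[[0,0,-0.335],[0,0,0],-1],[[0,0,-0.335],[0,0,0],-1],[[0,0,-0.335],[0,0,0],-1]])

```text
t: 15.6
tcp_pos: [0.4409, 0.0449, 0.0207]
orientation: [3.139, -0.002, 0.972]
contact_force: [-1.2, 0.3, 7.0]
grip_width: 0.0175
gripper_force: 58.5
```

step_arm(targets=[[[0,0,0.15],[0,0,0],-1],[[0,0,0.3],[0,0,0],-1],[[0,0,0.4],[0,0,0],-1],[[0,0,0.4],[0,0,0],-1],[[0,0,0.4],[0,0,0],-1],[[0,0,0.4],[0,0,0],-1]])

```text
t: 16.1
tcp_pos: [0.4395, 0.0449, 0.1394]
orientation: [3.141, -0.001, 0.972]
contact_force: [-0.0, -0.2, -0.4]
grip_width: 0.0175
gripper_force: 58.7
```

```bash
python3 - <<'E'
from h import *
log()
env.capture('scene');find('scene',['lid_blue','jar_blue']);env.capture('top');find('top',['jar_blue'])
env.capture('wrist');find('wrist',['lid_blue','jar_blue'])
E
```

```text
t 16.1 q [-7.200e-02  2.980e-01  1.877e+00  1.000e-03  9.650e-01  5.260e-01] p [0.4395 0.0449 0.1394] o [ 3.141e+00 -1.000e-03  9.720e-01] F [-0.  -0.2 -0.4] w 0.0175 58.7
scene lid_blue [([0.442, 0.043, 0.116], 0.52)]
scene jar_blue [([0.568, 0.002, -0.002], 0.83), ([0.441, 0.041, 0.118], 0.47)]
top jar_blue [([0.563, 0.008, -0.006], 0.69), ([0.577, -0.133, 0.003], 0.69), ([0.583, -0.128, 0.073], 0.15)]
wrist lid_blue [([0.445, 0.042, 0.117], 0.87)]
wrist jar_blue [([0.57, 0.007, 0.0], 0.82), ([0.564, -0.014, 0.01], 0.54), ([0.577, -0.274, 0.005], 0.41)]
```

step_arm(targets=[[[0.417,-0.132,0],[0,0,0],-1],[[0.417,-0.132,0],[0,0,0],-1],[[0.417,-0.132,0],[0,0,0],-1],[[0.417,-0.132,0],[0,0,0],-1],[[0.417,-0.132,0],[0,0,0],-1],[[0.417,-0.132,0],[0,0,0],-1],[[0.417,-0.132,-0.05],[0,0,0],-1],[[0.417,-0.132,-0.1],[0,0,0],-1],[[0.417,-0.132,-0.14],[0,0,0],-1],[[0.417,-0.132,-0.17],[0,0,0],-1],[[0.417,-0.132,-0.19],[0,0,0],-1],[[0.417,-0.132,-0.19],[0,0,0],-1]])

```text
t: 17.5
tcp_pos: [0.5649, 0.0059, 0.0821]
orientation: [3.14, -0.002, 0.972]
contact_force: [0.3, 1.1, -0.6]
grip_width: 0.0178
gripper_force: 59.3
```

```bash
python3 - <<'E'
from h import *
log()
b=env.capture('scene');a=env.capture('wrist')
cv2.imwrite('pics/c5.png',np.hstack([cv2.resize(b[180:290,310:430],(436,400)),cv2.resize(a[100:400,180:460],(364,400))]))
E
```

```text
t 17.5 q [-1.260e-01  5.690e-01  1.604e+00  1.000e-03  9.660e-01  4.720e-01] p [0.5649 0.0059 0.0821] o [ 3.14e+00 -2.00e-03  9.72e-01] F [ 0.3  1.1 -0.6] w 0.0178 59.3
```

View pics/c5.png

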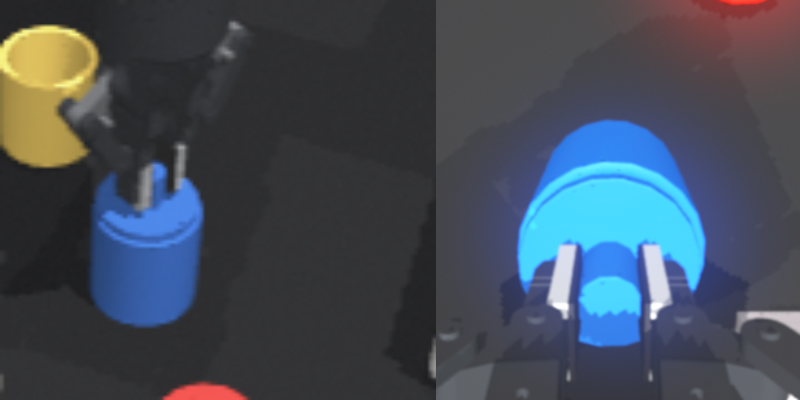

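The scene crop shows the blue lid flush on the jar and the TCP height of 0.082 agrees. I release it and regrip on the jar body, with the fingers closing along world y.

step_arm(targets=[[[0,0,0],[0,0,0],0],[[0,0,0],[0,0,0],0],[[0,0,0],[0,0,0],0],[[0,0,0],[0,0,0],0],[[0,0,0.15],[0,0,0],1],[[0,0,0.3],[0,0,-0.1],1],[[0,0,0.3],[0,0,-1],1],[[0,0,0.3],[0,0,-1],1],[[0,0,0.3],[0,0,-1],1],[[0,0,0.3],[0,0,-1],1],[[0,0,0.3],[0,0,-1],1],[[0,0,0.3],[0,0,-1],1]])

```text
t: 18.6
tcp_pos: [0.5648, 0.0053, 0.1719]
orientation: [3.142, -0.0, 0.111]
contact_force: [-0.1, -0.9, 0.2]
grip_width: 0.0854
gripper_force: 0.0
```

step_arm(targets=[[[0,0,0],[0,0,-0.2],1],[[0,0,0],[0,0,-0.3],1],[[0,0,0],[0,0,-0.3],1],[[0,0,0],[0,0,-0.3],1]])

```text
t: 18.93
tcp_pos: [0.5648, 0.0052, 0.1719]
orientation: [3.141, -0.0, -0.199]
contact_force: [-0.3, -0.1, 0.6]
grip_width: 0.0854
gripper_force: 0.0
```

```bash
python3 - <<'E'
from h import *
log()
env.capture('scene');env.capture('top')
for n in ('scene','top'):find(n,['lid_blue','jar_blue'])
E
```

```text
t 18.93 q [-0.126  0.466  1.502 -0.     1.173  1.644] p [0.5648 0.0052 0.1719] o [ 3.141 -0.    -0.199] F [-0.3 -0.1  0.6] w 0.0854 0.0
scene lid_blue [([0.568, 0.005, 0.063], 0.65)]
scene jar_blue [([0.566, 0.007, -0.004], 0.76)]
top lid_blue [([0.563, 0.007, 0.056], 0.84)]
top jar_blue [([0.562, 0.005, -0.003], 0.68), ([0.574, -0.276, -0.001], 0.24)]
```

step_arm(targets=[[[0,0,-0.12],[0,0,0.107],1],[[0,0,-0.24],[0,0,0.107],1],[[0,0,-0.36],[0,0,0.107],1],[[0,0,-0.46],[0,0,0.107],1],[[0,0,-0.46],[0,0,0.107],1],[[0,0,-0.46],[0,0,0.107],1],[[0,0,-0.46],[0,0,0.107],-1],[[0,0,-0.46],[0,0,0.107],-1],[[0,0,-0.46],[0,0,0.107],-1],[[0,0,-0.46],[0,0,0.107],-1],[[0,0,-0.46],[0,0,0.107],-1]])

```text
t: 20.15
tcp_pos: [0.5663, 0.0052, 0.0362]
orientation: [3.141, -0.005, -0.085]
contact_force: [-0.1, 0.1, 7.3]
grip_width: 0.0633
gripper_force: 67.3
```

step_arm(targets=[[[0,0,0.1],[0,0,0],-1],[[0,0,0.2],[0,0,0],-1],[[0,0,0.3],[0,0,0],-1],[[0,0,0.4],[0,0,0],-1],[[0,0,0.48],[0,0,0],-1],[[0,0,0.5],[0,0,0],-1],[[0,0,0.5],[0,0,0],-1],[[0,0,0.5],[0,0,0],-1]])

```text
t: 20.82
tcp_pos: [0.5642, 0.0054, 0.183]
orientation: [3.142, 0.001, -0.085]
contact_force: [0.0, -0.7, -4.0]
grip_width: 0.0637
gripper_force: 68.5
```

```bash
python3 - <<'E'
from h import *
log()
b=env.capture('scene')
cv2.imwrite('pics/c6.png',cv2.resize(b[130:290,290:430],(525,600)))
find('scene',['lid_blue','jar_blue'])
E
```

```text
t 20.82 q [-0.126  0.455  1.487 -0.     1.2    1.53 ] p [0.5642 0.0054 0.183 ] o [ 3.142e+00  1.000e-03 -8.500e-02] F [ 0.  -0.7 -4. ] w 0.0637 68.5
scene lid_blue [([0.566, 0.004, 0.208], 0.96)]
scene jar_blue [([0.567, 0.001, 0.147], 0.67)]
```

View pics/c6.png

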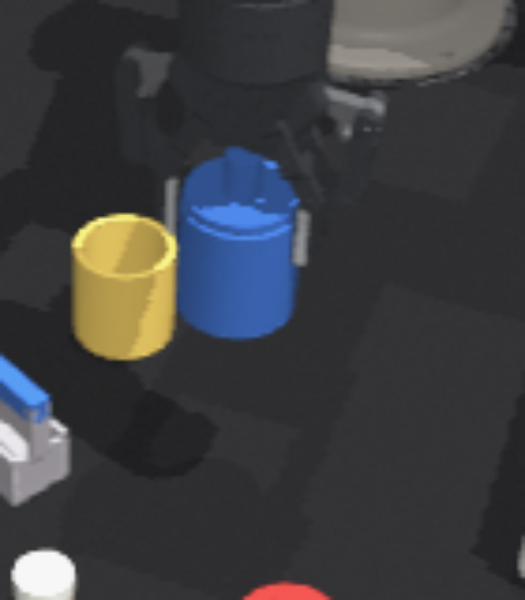

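The crop shows the blue jar lifted upright with its lid on. I carry it to the far end of the tray.

step_arm(targets=[[[-0.01,0.08,0],[0,0,0],-1],[[-0.02,0.18,0],[0,0,0],-1],[[-0.04,0.3,0],[0,0,0],-1],[[-0.06,0.42,0],[0,0,0],-1],[[-0.08,0.54,0],[0,0,0],-1],[[-0.1,0.66,0],[0,0,0],-1],[[-0.1,0.78,0],[0,0,0],-1],[[-0.1,0.9,0],[0,0,0],-1],[[-0.1,0.98,0],[0,0,0],-1],[[-0.1,0.98,0],[0,0,0],-1],[[-0.1,0.98,0],[0,0,0],-1]])

```text
t: 21.88
tcp_pos: [0.5339, 0.3003, 0.1819]
orientation: [3.14, 0.002, -0.082]
contact_force: [0.4, -0.2, -3.3]
grip_width: 0.0632
gripper_force: 68.2
```

```bash
python3 - <<'E'
from h import *
log()
env.capture('scene');find('scene',['jar_blue','tray','lid_blue'])
env.capture('top');find('top',['tray'])
a=env.capture('wrist');cv2.imwrite('pics/w7.png',a)
E
```

```text
t 21.88 q [ 3.880e-01  5.430e-01  1.340e+00 -1.000e-03  1.261e+00  2.041e+00] p [0.5339 0.3003 0.1819] o [ 3.14e+00  2.00e-03 -8.20e-02] F [ 0.4 -0.2 -3.3] w 0.0632 68.2
scene jar_blue [([0.534, 0.296, 0.14], 0.7), ([0.445, 0.331, 0.084], 0.68)]
scene tray [([0.446, 0.331, 0.083], 0.96), ([0.545, -0.189, 0.024], 0.52)]
scene lid_blue [([0.537, 0.303, 0.208], 0.57)]
top tray [([0.45, 0.33, 0.083], 0.98), ([0.671, 0.071, -0.005], 0.74)]
```

View pics/w7.png

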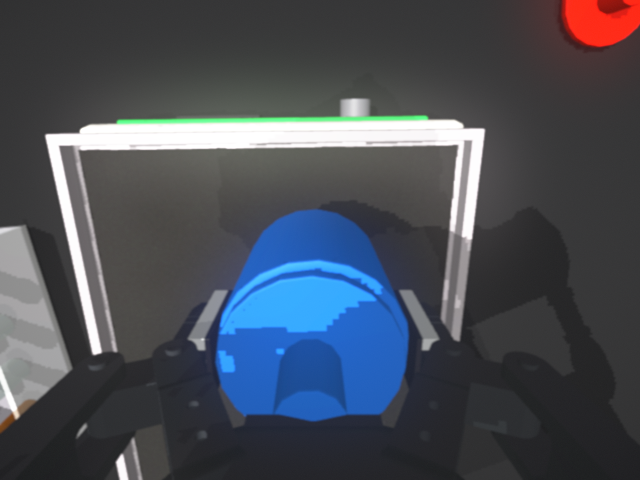

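The wrist view shows the tray's far rim parallel to the gripper at row 135, with the jar inside the rim. I set it down.

step_arm(targets=[[[0,0.077,0],[0,0,0],-1],[[0,0.077,-0.07],[0,0,0],-1],[[0,0.077,-0.13],[0,0,0],-1],[[0,0.077,-0.17],[0,0,0],-1],[[0,0.077,-0.19],[0,0,0],-1],[[0,0.077,-0.2],[0,0,0],-1],[[0,0.077,-0.205],[0,0,0],-1],[[0,0.077,-0.205],[0,0,0],-1],[[0,0.077,-0.205],[0,0,0],-1]])

```text
t: 22.98
tcp_pos: [0.5355, 0.3225, 0.1234]
orientation: [-3.141, -0.002, -0.085]
contact_force: [-0.8, 0.1, -3.3]
grip_width: 0.0635
gripper_force: 68.2
```

```bash
python3 - <<'E'
from h import *
log()
env.capture('scene');find('scene',['jar_blue','lid_blue'])
E
```

```text
t 22.98 q [ 0.42   0.617  1.378 -0.     1.144  2.076] p [0.5355 0.3225 0.1234] o [-3.141e+00 -2.000e-03 -8.500e-02] F [-0.8  0.1 -3.3] w 0.0635 68.2
scene jar_blue [([0.538, 0.321, 0.086], 0.85)]
scene lid_blue [([0.535, 0.322, 0.148], 0.92)]
```

step_arm(targets=[[[0,0,-0.004],[0,0,0],-1],[[0,0,-0.008],[0,0,0],-1],[[0,0,-0.01],[0,0,0],-1],[[0,0,-0.01],[0,0,0],-1]])

```text
t: 23.47
tcp_pos: [0.5351, 0.3226, 0.1212]
orientation: [-3.141, -0.002, -0.085]
contact_force: [-3.3, -1.0, 7.0]
grip_width: 0.0632
gripper_force: 69.6
```

step_arm(targets=[[[0,0,0],[0,0,0],1],[[0,0,0],[0,0,0],1],[[0,0,0],[0,0,0],1],[[0,0,0],[0,0,0],1],[[0,0,0.1],[0,0,0],1],[[0,0,0.24],[0,0,0],1],[[0,0,0.4],[0,0,0],1],[[0,0,0.5],[0,0,0],1],[[0,0,0.5],[0,0,0],0.5],[[0,0,0.5],[0,0,0],0]])

```text
t: 24.3
tcp_pos: [0.5359, 0.3229, 0.2722]
orientation: [-3.139, -0.006, -0.085]
contact_force: [-0.6, -0.2, -0.8]
grip_width: 0.0642
gripper_force: 0.0
```

```bash
python3 - <<'E'
from h import *
log()
env.capture('scene');a=env.capture('top');L=['jar_blue','lid_blue','jar_yellow','jar_green','lid_green','lid_yellow']
find('scene',L);find('top',L)
for h in ((22,35),(45,85)): blobs(a,h,0.07,amin=500);blobs(a,h,0.015,amin=500)
E
```

```text
t 24.3 q [ 0.42   0.505  1.155 -0.     1.475  2.076] p [0.5359 0.3229 0.2722] o [-3.139 -0.006 -0.085] F [-0.6 -0.2 -0.8] w 0.0642 0.0
scene jar_blue [([0.535, 0.322, 0.084], 0.66)]
scene lid_blue [([0.536, 0.323, 0.145], 0.7), ([0.532, 0.319, 0.081], 0.6), ([0.575, -0.136, 0.004], 0.23)]
scene jar_yellow [([0.445, -0.094, 0.003], 0.95)]
scene jar_green [([0.454, -0.217, 0.0], 0.74), ([0.673, 0.07, -0.0], 0.71), ([0.548, -0.182, 0.024], 0.3)]
scene lid_green [([0.575, -0.278, 0.002], 0.61)]
scene lid_yellow [([0.456, -0.351, -0.004], 0.56)]
top jar_blue [([0.707, -0.064, -0.0], 0.25)]
top lid_blue [([0.53, 0.327, 0.144], 0.65)]
top jar_yellow [([0.441, -0.088, -0.004], 0.57)]
top jar_green [([0.455, -0.219, 0.002], 0.56), ([0.672, 0.069, -0.002], 0.49)]
top lid_green [([0.57, -0.278, 0.003], 0.73), ([0.7, -0.195, -0.002], 0.18)]
top lid_yellow [([0.462, -0.354, 0.001], 0.97)]
(22, 35) cen [346.1 343.9] A 920 circ 345.5 343.9 19.7 rect [38. 38.] 90.0 W [ 0.4416 -0.093   0.07  ]
(22, 35) cen [477.4 350.2] A 976 circ 477.6 350.2 18.1 rect [35. 34.] 90.0 W [ 0.4559 -0.3348  0.07  ]
(22, 35) cen [346.1 343.9] A 920 circ 345.5 343.9 19.7 rect [38. 38.] 90.0 W [ 0.4416 -0.0959  0.015 ]
(22, 35) cen [477.4 350.2] A 976 circ 477.6 350.2 18.1 rect [35. 34.] 90.0 W [ 0.4567 -0.3512  0.015 ]
(45, 85) cen [444.2 285.9] A 880 circ 443.9 286.2 17.1 rect [32. 32.] 90.0 W [ 0.568  -0.2672  0.07  ]
(45, 85) cen [414.1 344. ] A 954 circ 412.5 344.0 20.9 rect [41.1 37.6] 26.6 W [ 0.4547 -0.218   0.07  ]
(45, 85) cen [444.2 285.9] A 880 circ 443.9 286.2 17.1 rect [32. 32.] 90.0 W [ 0.5751 -0.2798  0.015 ]
(45, 85) cen [414.1 344. ] A 954 circ 412.5 344.0 20.9 rect [41.1 37.6] 26.6 W [ 0.4555 -0.2279  0.015 ]
```

step_arm(targets=[[[0.06,-1,0],[0,0,0],0],[[0.06,-1,0],[0,0,0],0],[[0.06,-1,0],[0,0,0],0],[[0.06,-1,0],[0,0,0],0],[[0.06,-1,0],[0,0,0],0],[[0.06,-1,0],[0,0,0],0],[[0.06,-1,0],[0,0,0],0],[[0.06,-1,0],[0,0,0],0],[[0.06,-1,0],[0,0,0],0]])

```text
t: 25.75
tcp_pos: [0.5531, 0.0194, 0.2695]
orientation: [3.141, -0.001, -0.09]
contact_force: [0.6, 0.7, -0.1]
grip_width: 0.0428
gripper_force: 0.0
```

step_arm(targets=[[[0.06,-1,0],[0,0,0],0],[[0.06,-1,0],[0,0,0],0],[[0.06,-1,0],[0,0,0],0],[[0.06,-1,0],[0,0,0],0],[[0.06,-1,0],[0,0,0],0],[[0.06,-1,0],[0,0,0],0],[[0.06,-1,0],[0,0,0],0],[[0.06,-1,-0.2],[0,0,0],0],[[0.06,-1,-0.47],[0,0,0],0],[[0.06,-1,-0.47],[0,0,0],0],[[0.06,-1,-0.47],[0,0,0],0],[[0.06,-1,-0.47],[0,0,0],0]])

```text
t: 26.75
tcp_pos: [0.5691, -0.2746, 0.1229]
orientation: [-3.136, 0.008, -0.084]
contact_force: [0.3, 0.3, 0.2]
grip_width: 0.043
gripper_force: 0.0
```

```bash
python3 - <<'E'
from h import *
log()
env.capture('wrist');find('wrist',['lid_green','jar_green'])
env.capture('scene');find('scene',['lid_green','jar_green'])
E
```

```text
t 26.75 q [-5.710e-01  6.360e-01  1.345e+00  1.000e-03  1.171e+00  1.083e+00] p [ 0.5691 -0.2746  0.1229] o [-3.136  0.008 -0.084] F [0.3 0.3 0.2] w 0.043 0.0
wrist lid_green [([0.572, -0.276, 0.001], 0.75)]
wrist jar_green []
scene lid_green [([0.574, -0.28, 0.002], 0.63), ([0.672, 0.069, -0.002], 0.4), ([0.537, 0.319, 0.083], 0.3)]
scene jar_green [([0.456, -0.214, 0.001], 0.84), ([0.446, 0.332, 0.082], 0.24)]
```

step_arm(targets=[[[0.007,-0.004,0],[0,0,0],0],[[0.007,-0.004,-0.12],[0,0,0],0],[[0.007,-0.004,-0.24],[0,0,0],0],[[0.007,-0.004,-0.31],[0,0,0],0],[[0.007,-0.004,-0.36],[0,0,0],0],[[0.007,-0.004,-0.36],[0,0,0],0],[[0.007,-0.004,-0.36],[0,0,0],0]])

```text
t: 27.63
tcp_pos: [0.5733, -0.2789, 0.0207]
orientation: [-3.142, -0.001, -0.085]
contact_force: [-0.6, 0.2, 0.2]
grip_width: 0.0429
gripper_force: 0.0
```

```bash
python3 -c "from h import *; log()"
```

```text
t 27.63 q [-0.573  0.759  1.422  0.     0.959  1.083] p [ 0.5733 -0.2789  0.0207] o [-3.142e+00 -1.000e-03 -8.500e-02] F [-0.6  0.2  0.2] w 0.0429 0.0
```

step_arm(targets=[[[0,0,0],[0,0,0],-1],[[0,0,0],[0,0,0],-1],[[0,0,0],[0,0,0],-1],[[0,0,0],[0,0,0],-1],[[0,0,0],[0,0,0],-1],[[0,0,0],[0,0,0],-1],[[0,0,0.1],[0,0,0],-1],[[0,0,0.22],[0,0,0],-1],[[0,0,0.34],[0,0,0],-1],[[0,0,0.4],[0,0,0],-1],[[0,0,0.4],[0,0,0],-1]])

```text
t: 28.55
tcp_pos: [0.5754, -0.2802, 0.1468]
orientation: [3.137, -0.01, -0.085]
contact_force: [0.1, -0.1, -0.0]
grip_width: 0.0177
gripper_force: 58.6
```

step_arm(targets=[[[-0.08,0.05,0],[0,0,0],-1],[[-0.18,0.1,0],[0,0,0],-1],[[-0.28,0.15,0],[0,0,0],-1],[[-0.36,0.19,0],[0,0,0],-1],[[-0.394,0.208,0],[0,0,0],-1],[[-0.394,0.208,0],[0,0,0],-1],[[-0.394,0.208,0],[0,0,0],-1],[[-0.394,0.208,0],[0,0,0],-1]])

```text
t: 29.22
tcp_pos: [0.4557, -0.217, 0.1405]
orientation: [3.141, -0.002, -0.085]
contact_force: [0.4, 0.1, 0.3]
grip_width: 0.0176
gripper_force: 58.7
```

```bash
python3 - <<'E'
from h import *
log()
for c in ('wrist','scene','top'):
    env.capture(c);find(c,['lid_green','jar_green'])
E
```

```text
t 29.22 q [-0.596  0.399  1.712  0.     1.028  1.059] p [ 0.4557 -0.217   0.1405] o [ 3.141e+00 -2.000e-03 -8.500e-02] F [0.4 0.1 0.3] w 0.0176 58.7
wrist lid_green [([0.457, -0.218, 0.117], 0.63)]
wrist jar_green [([0.455, -0.218, 0.002], 0.98)]
scene lid_green [([0.456, -0.217, 0.121], 0.63), ([0.535, 0.321, 0.084], 0.17)]
scene jar_green [([0.452, -0.215, -0.002], 0.93)]
top lid_green [([0.453, -0.216, 0.118], 0.35)]
top jar_green [([0.456, -0.217, 0.004], 0.55), ([0.533, 0.328, 0.146], 0.28)]
```

step_arm(targets=[[[0,0,-0.05],[0,0,0],-1],[[0,0,-0.1],[0,0,0],-1],[[0,0,-0.15],[0,0,0],-1],[[0,0,-0.18],[0,0,0],-1],[[0,0,-0.195],[0,0,0],-1],[[0,0,-0.195],[0,0,0],-1],[[0,0,-0.195],[0,0,0],-1]])

```text
t: 30.25
tcp_pos: [0.455, -0.2164, 0.0838]
orientation: [3.141, -0.001, -0.085]
contact_force: [-4.7, 3.0, 15.3]
grip_width: 0.0174
gripper_force: 60.3
```

```bash
python3 - <<'E'
from h import *
log()
for c in ('scene','top'):
    env.capture(c);find(c,['lid_green','jar_green'])
E
```

```text
t 30.25 q [-0.596  0.477  1.777  0.     0.887  1.059] p [ 0.455  -0.2164  0.0838] o [ 3.141e+00 -1.000e-03 -8.500e-02] F [-4.7  3.  15.3] w 0.0174 60.3
scene lid_green [([0.455, -0.218, 0.062], 0.73), ([0.444, -0.092, 0.005], 0.47)]
scene jar_green [([0.455, -0.215, -0.002], 0.98)]
top lid_green [([0.579, -0.13, 0.071], 0.23)]
top jar_green [([0.453, -0.22, 0.001], 0.57)]
```

step_arm(targets=[[[0,0,0.005],[0,0,0],0],[[0,0,0.005],[0,0,0],0.3],[[0,0,0.005],[0,0,0],1],[[0,0,0.01],[0,0,0],1],[[0,0,0.02],[0,0,0],1],[[0,0,0.03],[0,0,0],1],[[0,0,0.03],[0,0,0],1]])

```text
t: 31.13
tcp_pos: [0.4552, -0.2166, 0.0915]
orientation: [3.141, -0.002, -0.085]
contact_force: [0.2, 0.2, -0.4]
grip_width: 0.085
gripper_force: 0.0
```

```bash
python3 - <<'E'
from h import *
log()
b=env.capture('scene')
cv2.imwrite('pics/c8.png',cv2.resize(b[150:240,200:340],(800,514)))
a=env.capture('wrist')
for c in ('scene','wrist'): find(c,['lid_green','jar_green'])
E
```

```text
t 31.13 q [-0.596  0.465  1.768  0.     0.906  1.059] p [ 0.4552 -0.2166  0.0915] o [ 3.141e+00 -2.000e-03 -8.500e-02] F [ 0.2  0.2 -0.4] w 0.085 0.0
scene lid_green []
scene jar_green [([0.454, -0.212, -0.0], 0.91)]
wrist lid_green [([0.457, -0.217, 0.061], 0.77)]
wrist jar_green []
```

View pics/c8.png

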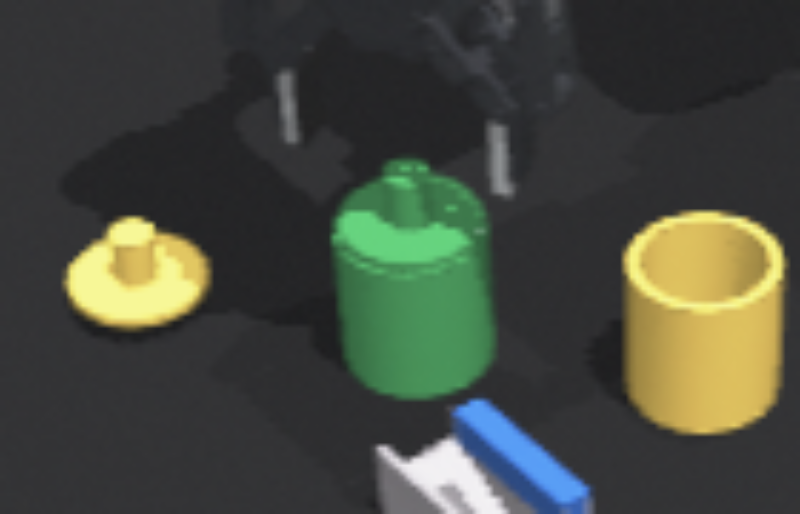

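The crop shows the green lid seated flat and the fingers open around it. I go down, grip the jar body and lift.

step_arm(targets=[[[0,0,-0.08],[0,0,0],1],[[0,0,-0.15],[0,0,0],1],[[0,0,-0.18],[0,0,0],1],[[0,0,-0.18],[0,0,0],1],[[0,0,-0.18],[0,0,0],1],[[0,0,-0.18],[0,0,0],-1],[[0,0,-0.18],[0,0,0],-1],[[0,0,-0.18],[0,0,0],-1],[[0,0,-0.18],[0,0,0],-1],[[0,0,-0.18],[0,0,0],-1]])

```text
t: 32.27
tcp_pos: [0.4556, -0.217, 0.0387]
orientation: [3.14, -0.003, -0.085]
contact_force: [-1.7, -0.0, 7.1]
grip_width: 0.0647
gripper_force: 65.6
```

step_arm(targets=[[[0,0,0.1],[0,0,0],-1],[[0,0,0.2],[0,0,0],-1],[[0,0,0.3],[0,0,0],-1],[[0,0,0.4],[0,0,0],-1],[[0,0,0.48],[0,0,0],-1],[[0,0,0.5],[0,0,0],-1],[[0,0,0.5],[0,0,0],-1],[[0,0,0.5],[0,0,0],-1]])

```text
t: 32.93
tcp_pos: [0.4544, -0.2161, 0.1863]
orientation: [-3.141, -0.0, -0.085]
contact_force: [-0.5, 0.3, -1.5]
grip_width: 0.0651
gripper_force: 68.0
```

```bash
python3 - <<'E'
from h import *
log()
env.capture('scene');find('scene',['lid_green','jar_green'])
E
```

```text
t 32.93 q [-0.596  0.345  1.653  0.     1.144  1.059] p [ 0.4544 -0.2161  0.1863] o [-3.141 -0.    -0.085] F [-0.5  0.3 -1.5] w 0.0651 68.0
scene lid_green [([0.454, -0.216, 0.212], 0.93)]
scene jar_green [([0.454, -0.211, 0.148], 0.96), ([0.534, 0.32, 0.083], 0.75)]
```

step_arm(targets=[[[0,0.08,0],[0,0,0],-1],[[0,0.18,0],[0,0,0],-1],[[0,0.3,0],[0,0,0],-1],[[0,0.42,0],[0,0,0],-1],[[-0.01,0.54,0],[0,0,0],-1],[[-0.01,0.66,0],[0,0,0],-1],[[-0.01,0.78,0],[0,0,0],-1],[[-0.01,0.9,0],[0,0,0],-1],[[-0.01,1,0],[0,0,0],-1]])

```text
t: 33.83
tcp_pos: [0.4508, 0.0858, 0.1857]
orientation: [-3.142, 0.002, -0.085]
contact_force: [0.9, -0.1, -1.2]
grip_width: 0.0651
gripper_force: 68.0
```

step_arm(targets=[[[0,0.1,0],[0,0,0],-1],[[0,0.22,0],[0,0,0],-1],[[0,0.34,0],[0,0,0],-1],[[0,0.46,0],[0,0,0],-1],[[-0.01,0.58,0],[0,0,0],-1],[[-0.01,0.7,0],[0,0,0],-1],[[-0.01,0.79,0],[0,0,0],-1],[[-0.01,0.824,0],[0,0,0],-1],[[-0.01,0.824,0],[0,0,0],-1],[[-0.01,0.824,0],[0,0,0],-1],[[-0.01,0.824,0],[0,0,0],-1]])

```text
t: 34.75
tcp_pos: [0.4487, 0.3295, 0.1862]
orientation: [3.14, 0.001, -0.086]
contact_force: [0.5, -0.0, -2.5]
grip_width: 0.0646
gripper_force: 68.0
```

```bash
python3 - <<'E'
from h import *
log()
env.capture('scene');find('scene',['lid_green','jar_green','jar_blue','lid_blue'])
E
```

```text
t 34.75 q [ 4.960e-01  4.390e-01  1.504e+00 -1.000e-03  1.200e+00  2.153e+00] p [0.4487 0.3295 0.1862] o [ 3.14e+00  1.00e-03 -8.60e-02] F [ 0.5 -0.  -2.5] w 0.0646 68.0
scene lid_green [([0.448, 0.328, 0.209], 0.74), ([0.578, -0.129, 0.068], 0.6)]
scene jar_green [([0.445, 0.332, 0.147], 0.94)]
scene jar_blue [([0.546, -0.184, 0.023], 0.26)]
scene lid_blue [([0.536, 0.322, 0.147], 0.85)]
```

Lower, release and rise.

step_arm(targets=[[[0,0,-0.07],[0,0,0],-1],[[0,0,-0.13],[0,0,0],-1],[[0,0,-0.17],[0,0,0],-1],[[0,0,-0.19],[0,0,0],-1],[[0,0,-0.202],[0,0,0],-1],[[0,0,-0.21],[0,0,0],-1],[[0,0,-0.213],[0,0,0],-1],[[0,0,-0.213],[0,0,0],-1],[[0,0,-0.213],[0,0,0],-1]])

```text
t: 35.75
tcp_pos: [0.4493, 0.331, 0.1237]
orientation: [-3.141, -0.002, -0.085]
contact_force: [-0.2, -0.8, -0.0]
grip_width: 0.0648
gripper_force: 68.1
```

step_arm(targets=[[[0,0,0],[0,0,0],1],[[0,0,0],[0,0,0],1],[[0,0,0],[0,0,0],1],[[0,0,0],[0,0,0],1],[[0,0,0.1],[0,0,0],1],[[0,0,0.24],[0,0,0],1],[[0,0,0.4],[0,0,0],1],[[0,0,0.5],[0,0,0],1],[[0,0,0.5],[0,0,0],0.5],[[0,0,0.5],[0,0,0],0],[[0,0,0.5],[0,0,0],0]])

```text
t: 36.67
tcp_pos: [0.4485, 0.3306, 0.2724]
orientation: [3.141, 0.0, -0.085]
contact_force: [-0.2, -0.4, -0.2]
grip_width: 0.0517
gripper_force: 0.0
```

```bash
python3 - <<'E'
from h import *
log()
env.capture('scene');a=env.capture('top');L=['jar_blue','lid_blue','jar_green','lid_green','jar_yellow','lid_yellow']
find('scene',L);find('top',L)
for h in ((22,35),): blobs(a,h,0.07,amin=500);blobs(a,h,0.015,amin=500)
E
```

```text
t 36.67 q [ 0.498  0.375  1.361 -0.     1.406  2.154] p [0.4485 0.3306 0.2724] o [ 3.141  0.    -0.085] F [-0.2 -0.4 -0.2] w 0.0517 0.0
scene jar_blue [([0.535, 0.32, 0.085], 0.93)]
scene lid_blue [([0.532, 0.324, 0.143], 0.73), ([0.446, -0.092, 0.002], 0.62)]
scene jar_green [([0.448, 0.332, 0.083], 0.61)]
scene lid_green [([0.446, 0.329, 0.148], 0.75), ([0.576, -0.13, 0.066], 0.31)]
scene jar_yellow [([0.444, -0.092, 0.004], 0.87), ([0.546, -0.185, 0.022], 0.51)]
scene lid_yellow [([0.459, -0.352, 0.0], 0.84), ([0.576, -0.129, 0.071], 0.32)]
top jar_blue [([0.533, 0.322, 0.082], 0.86), ([0.541, -0.184, 0.027], 0.54)]
top lid_blue [([0.534, 0.327, 0.144], 0.97)]
top jar_green [([0.446, 0.332, 0.084], 0.66)]
top lid_green [([0.45, 0.328, 0.146], 0.75)]
top jar_yellow [([0.444, -0.092, -0.005], 0.74)]
top lid_yellow [([0.459, -0.354, 0.001], 0.59)]
(22, 35) cen [346.2 343.9] A 921 circ 345.4 343.9 19.7 rect [38. 38.] 90.0 W [ 0.4416 -0.0931  0.07  ]
(22, 35) cen [477.4 350.2] A 974 circ 476.9 350.7 18.1 rect [35. 34.] 90.0 W [ 0.4558 -0.3347  0.07  ]
(22, 35) cen [346.2 343.9] A 921 circ 345.4 343.9 19.7 rect [38. 38.] 90.0 W [ 0.4416 -0.0959  0.015 ]
(22, 35) cen [477.4 350.2] A 974 circ 476.9 350.7 18.1 rect [35. 34.] 90.0 W [ 0.4567 -0.3511  0.015 ]
```

step_arm(targets=[[[0,-1,0],[0,0,0],0],[[0,-1,0],[0,0,0],0],[[0,-1,0],[0,0,0],0],[[0,-1,0],[0,0,0],0],[[0,-1,0],[0,0,0],0],[[0,-1,0],[0,0,0],0],[[0,-1,0],[0,0,0],0],[[0,-1,0],[0,0,0],0],[[0,-1,0],[0,0,0],0]])

```text
t: 38.12
tcp_pos: [0.4489, 0.0283, 0.2732]
orientation: [3.141, -0.001, -0.09]
contact_force: [-0.4, 1.1, 0.4]
grip_width: 0.0428
gripper_force: 0.0
```

step_arm(targets=[[[0.03,-1,0],[0,0,0],0],[[0.03,-1,0],[0,0,0],0],[[0.03,-1,0],[0,0,0],0],[[0.03,-1,0],[0,0,0],0],[[0.03,-1,0],[0,0,0],0],[[0.03,-1,0],[0,0,0],0],[[0.03,-1,0],[0,0,0],0],[[0.03,-1,0],[0,0,0],0],[[0.03,-1,0],[0,0,0],0]])

```text
t: 38.87
tcp_pos: [0.4583, -0.2706, 0.2723]
orientation: [-3.141, -0.0, -0.087]
contact_force: [-0.1, 0.2, 0.3]
grip_width: 0.0424
gripper_force: 0.0
```

step_arm(targets=[[[0,-0.275,0],[0,0,0],0],[[0,-0.275,0],[0,0,0],0],[[0,-0.275,-0.15],[0,0,0],0],[[0,-0.275,-0.3],[0,0,0],0],[[0,-0.275,-0.475],[0,0,0],0],[[0,-0.275,-0.475],[0,0,0],0],[[0,-0.275,-0.475],[0,0,0],0],[[0,-0.275,-0.475],[0,0,0],0],[[0,-0.275,-0.475],[0,0,0],0]])

```text
t: 39.62
tcp_pos: [0.4595, -0.3513, 0.1326]
orientation: [3.14, -0.003, -0.083]
contact_force: [-0.0, -0.1, -0.4]
grip_width: 0.0426
gripper_force: 0.0
```

```bash
python3 - <<'E'
from h import *
log()
for c in ('wrist','scene'): env.capture(c);find(c,['lid_yellow','jar_yellow'])
E
```

```text
t 39.62 q [-7.860e-01  5.280e-01  1.515e+00  1.000e-03  1.095e+00  8.680e-01] p [ 0.4595 -0.3513  0.1326] o [ 3.14e+00 -3.00e-03 -8.30e-02] F [-0.  -0.1 -0.4] w 0.0426 0.0
wrist lid_yellow [([0.458, -0.347, 0.004], 0.95)]
wrist jar_yellow []
scene lid_yellow [([0.535, 0.325, 0.144], 0.71), ([0.456, -0.351, -0.001], 0.58)]
scene jar_yellow [([0.445, -0.093, 0.001], 0.64)]
```

step_arm(targets=[[[0,0,-0.12],[0,0,0],0],[[0,0,-0.24],[0,0,0],0],[[0,0,-0.31],[0,0,0],0],[[0,0,-0.365],[0,0,0],0],[[0,0,-0.365],[0,0,0],0],[[0,0,-0.365],[0,0,0],0]])

```text
t: 40.42
tcp_pos: [0.4577, -0.3517, 0.0209]
orientation: [-3.141, 0.0, -0.085]
contact_force: [0.6, -0.2, 0.3]
grip_width: 0.0425
gripper_force: 0.0
```

step_arm(targets=[[[0,0,0],[0,0,0],-1],[[0,0,0],[0,0,0],-1],[[0,0,0],[0,0,0],-1],[[0,0,0],[0,0,0],-1],[[0,0,0],[0,0,0],-1],[[0,0,0],[0,0,0],-1]])

```text
t: 40.92
tcp_pos: [0.4588, -0.3526, 0.0229]
orientation: [3.139, -0.003, -0.085]
contact_force: [-0.1, 0.0, 7.0]
grip_width: 0.0179
gripper_force: 58.7
```

step_arm(targets=[[[0,0,0.12],[0,0,0],-1],[[0,0,0.24],[0,0,0],-1],[[0,0,0.36],[0,0,0],-1],[[0,0,0.4],[0,0,0],-1],[[0,0,0.4],[0,0,0],-1],[[0,0,0.4],[0,0,0],-1],[[0,0,0.4],[0,0,0],-1]])

```text
t: 41.5
tcp_pos: [0.4572, -0.351, 0.1398]
orientation: [-3.14, 0.001, -0.085]
contact_force: [-0.5, -0.5, -0.6]
grip_width: 0.0181
gripper_force: 58.7
```

```bash
python3 - <<'E'
from h import *
log()
for c in ('scene','top'): env.capture(c);find(c,['lid_yellow','jar_yellow'])
E
```

```text
t 41.5 q [-0.788  0.52   1.507  0.     1.117  0.868] p [ 0.4572 -0.351   0.1398] o [-3.14e+00  1.00e-03 -8.50e-02] F [-0.5 -0.5 -0.6] w 0.0181 58.7
scene lid_yellow [([0.456, -0.353, 0.114], 0.69), ([0.447, 0.33, 0.145], 0.54)]
scene jar_yellow [([0.442, -0.093, 0.004], 0.66)]
top lid_yellow [([0.459, -0.355, 0.118], 0.73), ([0.45, 0.333, 0.15], 0.55)]
top jar_yellow [([0.443, -0.089, -0.004], 0.7)]
```

step_arm(targets=[[[0,0.08,0],[0,0,0],-1],[[-0.01,0.2,0],[0,0,0],-1],[[-0.02,0.32,0],[0,0,0],-1],[[-0.03,0.44,0],[0,0,0],-1],[[-0.04,0.56,0],[0,0,0],-1],[[-0.047,0.68,0],[0,0,0],-1],[[-0.047,0.8,0],[0,0,0],-1],[[-0.047,0.865,0],[0,0,0],-1],[[-0.047,0.865,0],[0,0,0],-1],[[-0.047,0.865,0],[0,0,0],-1],[[-0.047,0.865,0],[0,0,0],-1]])

```text
t: 42.72
tcp_pos: [0.444, -0.0928, 0.141]
orientation: [3.141, -0.001, -0.085]
contact_force: [-0.5, -0.1, -0.8]
grip_width: 0.0174
gripper_force: 58.8
```

```bash
python3 - <<'E'
from h import *
log()
for c in ('wrist','scene','top'): env.capture(c);find(c,['lid_yellow','jar_yellow'])
E
```

```text
t 42.72 q [-0.375  0.316  1.844 -0.     0.981  1.281] p [ 0.444  -0.0928  0.141 ] o [ 3.141e+00 -1.000e-03 -8.500e-02] F [-0.5 -0.1 -0.8] w 0.0174 58.8
wrist lid_yellow [([0.442, -0.09, 0.12], 0.89)]
wrist jar_yellow [([0.437, -0.093, 0.003], 0.73)]
scene lid_yellow [([0.441, -0.096, 0.117], 0.65)]
scene jar_yellow [([0.446, -0.091, -0.0], 0.87)]
top lid_yellow [([0.71, -0.064, 0.002], 0.69)]
top jar_yellow []
```

Aligned, so I lower.

step_arm(targets=[[[0,0,-0.05],[0,0,0],-1],[[0,0,-0.1],[0,0,0],-1],[[0,0,-0.15],[0,0,0],-1],[[0,0,-0.18],[0,0,0],-1],[[0,0,-0.193],[0,0,0],-1],[[0,0,-0.193],[0,0,0],-1],[[0,0,-0.193],[0,0,0],-1]])

```text
t: 43.75
tcp_pos: [0.4436, -0.0922, 0.0841]
orientation: [3.141, -0.001, -0.085]
contact_force: [-4.4, 0.7, 9.1]
grip_width: 0.0173
gripper_force: 59.6
```

```bash
python3 - <<'E'
from h import *
log()
for c in ('scene','wrist'):
    env.capture(c);find(c,['lid_yellow','jar_yellow'])
E
```

```text
t 43.75 q [-0.374  0.403  1.911  0.     0.827  1.281] p [ 0.4436 -0.0922  0.0841] o [ 3.141e+00 -1.000e-03 -8.500e-02] F [-4.4  0.7  9.1] w 0.0173 59.6
scene lid_yellow [([0.534, 0.319, 0.084], 0.69), ([0.439, -0.093, 0.059], 0.63)]
scene jar_yellow [([0.445, -0.091, 0.0], 0.69), ([0.675, 0.069, -0.002], 0.32)]
wrist lid_yellow [([0.443, -0.09, 0.066], 0.69)]
wrist jar_yellow [([0.44, -0.093, 0.002], 0.87)]
```

Contact at seat height, so I release and open wide as with the green jar.

step_arm(targets=[[[0,0,0.005],[0,0,0],0],[[0,0,0.005],[0,0,0],0.3],[[0,0,0.005],[0,0,0],1],[[0,0,0.01],[0,0,0],1],[[0,0,0.02],[0,0,0],1],[[0,0,0.03],[0,0,0],1],[[0,0,0.03],[0,0,0],1]])

```text
t: 44.63
tcp_pos: [0.4442, -0.0924, 0.0927]
orientation: [3.141, -0.002, -0.085]
contact_force: [1.0, -0.3, 0.4]
grip_width: 0.0853
gripper_force: 0.0
```

```bash
python3 - <<'E'
from h import *
log()
b=env.capture('scene');a=env.capture('wrist')
cv2.imwrite('pics/c9.png',np.hstack([cv2.resize(b[155:255,260:380],(432,360)),cv2.resize(a[100:400,150:450],(360,360))]))
for c in ('scene','wrist'): find(c,['lid_yellow','jar_yellow'])
E
```

```text
t 44.63 q [-0.374  0.388  1.902  0.     0.85   1.281] p [ 0.4442 -0.0924  0.0927] o [ 3.141e+00 -2.000e-03 -8.500e-02] F [ 1.  -0.3  0.4] w 0.0853 0.0
scene lid_yellow [([0.442, -0.09, 0.058], 0.58), ([0.445, 0.336, 0.085], 0.46)]
scene jar_yellow [([0.447, -0.093, 0.001], 0.91), ([0.67, 0.069, -0.001], 0.18)]
wrist lid_yellow [([0.444, -0.088, 0.063], 0.61)]
wrist jar_yellow []
```

View pics/c9.png

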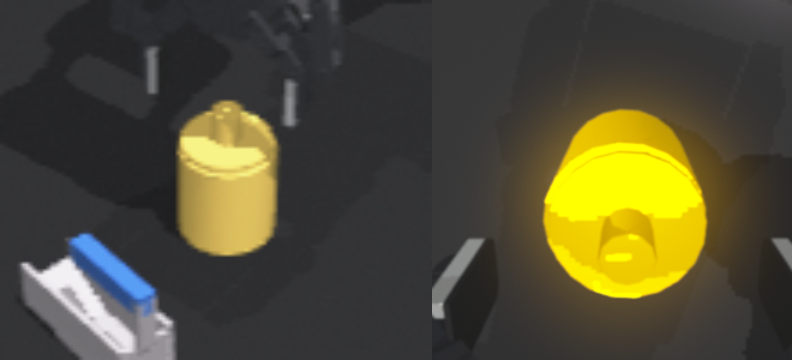

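The crop shows the yellow lid flush, with the fingers clear on both sides. I grip the body and carry it.

step_arm(targets=[[[0,0,-0.08],[0,0,0],1],[[0,0,-0.15],[0,0,0],1],[[0,0,-0.182],[0,0,0],1],[[0,0,-0.182],[0,0,0],1],[[0,0,-0.182],[0,0,0],1],[[0,0,-0.182],[0,0,0],-1],[[0,0,-0.182],[0,0,0],-1],[[0,0,-0.182],[0,0,0],-1],[[0,0,-0.182],[0,0,0],-1],[[0,0,-0.182],[0,0,0],-1]])

```text
t: 45.77
tcp_pos: [0.4445, -0.0923, 0.039]
orientation: [3.141, -0.003, -0.085]
contact_force: [-1.0, 0.4, 7.8]
grip_width: 0.064
gripper_force: 65.4
```

step_arm(targets=[[[0,0,0.1],[0,0,0],-1],[[0,0,0.2],[0,0,0],-1],[[0,0,0.3],[0,0,0],-1],[[0,0,0.4],[0,0,0],-1],[[0,0,0.48],[0,0,0],-1],[[0,0,0.5],[0,0,0],-1],[[0,0,0.5],[0,0,0],-1],[[0,0,0.5],[0,0,0],-1]])

```text
t: 46.43
tcp_pos: [0.4432, -0.092, 0.1869]
orientation: [-3.141, 0.0, -0.085]
contact_force: [-0.6, -1.0, -2.9]
grip_width: 0.0641
gripper_force: 68.3
```

```bash
python3 - <<'E'
from h import *
log()
env.capture('scene');find('scene',['lid_yellow','jar_yellow','jar_green'])
E
```

```text
t 46.43 q [-0.374  0.256  1.782  0.     1.104  1.281] p [ 0.4432 -0.092   0.1869] o [-3.141  0.    -0.085] F [-0.6 -1.  -2.9] w 0.0641 68.3
scene lid_yellow [([0.442, -0.092, 0.208], 0.89)]
scene jar_yellow [([0.445, -0.092, 0.149], 0.95), ([0.704, -0.062, -0.0], 0.64), ([0.676, 0.072, -0.002], 0.47)]
scene jar_green [([0.578, -0.13, 0.068], 0.63), ([0.449, 0.332, 0.083], 0.54), ([0.805, -0.196, -0.003], 0.23)]
```

step_arm(targets=[[[-0.02,0.08,0],[0,0,0],-1],[[-0.06,0.18,0],[0,0,0],-1],[[-0.1,0.28,0],[0,0,0],-1],[[-0.14,0.38,0],[0,0,0],-1],[[-0.18,0.48,0],[0,0,0],-1],[[-0.22,0.58,0],[0,0,0],-1],[[-0.25,0.68,0],[0,0,0],-1],[[-0.265,0.75,0],[0,0,0],-1],[[-0.265,0.75,0],[0,0,0],-1]])

```text
t: 47.38
tcp_pos: [0.3626, 0.1356, 0.1868]
orientation: [-3.141, 0.002, -0.082]
contact_force: [0.3, 1.0, -2.1]
grip_width: 0.0639
gripper_force: 68.2
```

step_arm(targets=[[[0,0.08,0],[0,0,0],-1],[[0,0.18,0],[0,0,0],-1],[[0,0.3,0],[0,0,0],-1],[[0,0.42,0],[0,0,0],-1],[[0,0.54,0],[0,0,0],-1],[[0,0.64,0],[0,0,0],-1],[[0,0.685,0],[0,0,0],-1],[[0,0.685,0],[0,0,0],-1],[[0,0.685,0],[0,0,0],-1],[[0,0.685,0],[0,0,0],-1]])

```text
t: 48.22
tcp_pos: [0.3641, 0.3369, 0.1869]
orientation: [3.14, 0.001, -0.086]
contact_force: [0.2, -0.4, -2.9]
grip_width: 0.0639
gripper_force: 68.3
```

```bash
python3 - <<'E'
from h import *
log()
env.capture('scene');find('scene',['lid_yellow','jar_yellow','jar_green','lid_green'])
E
```

```text
t 48.22 q [ 5.930e-01  3.330e-01  1.669e+00 -1.000e-03  1.141e+00  2.249e+00] p [0.3641 0.3369 0.1869] o [ 3.14e+00  1.00e-03 -8.60e-02] F [ 0.2 -0.4 -2.9] w 0.0639 68.3
scene lid_yellow [([0.358, 0.336, 0.208], 0.83), ([0.577, -0.128, 0.071], 0.2)]
scene jar_yellow [([0.364, 0.337, 0.148], 0.72)]
scene jar_green [([0.449, 0.337, 0.085], 0.8), ([0.674, 0.068, -0.001], 0.74)]
scene lid_green [([0.447, 0.331, 0.148], 0.96), ([0.361, 0.336, 0.209], 0.61)]
```

step_arm(targets=[[[0,0,-0.07],[0,0,0],-1],[[0,0,-0.13],[0,0,0],-1],[[0,0,-0.17],[0,0,0],-1],[[0,0,-0.19],[0,0,0],-1],[[0,0,-0.202],[0,0,0],-1],[[0,0,-0.21],[0,0,0],-1],[[0,0,-0.213],[0,0,0],-1],[[0,0,-0.213],[0,0,0],-1],[[0,0,-0.213],[0,0,0],-1]])

```text
t: 49.22
tcp_pos: [0.3646, 0.3386, 0.1242]
orientation: [-3.141, -0.002, -0.085]
contact_force: [-0.7, 0.3, -2.3]
grip_width: 0.0642
gripper_force: 68.2
```

step_arm(targets=[[[0,0,0],[0,0,0],1],[[0,0,0],[0,0,0],1],[[0,0,0],[0,0,0],1],[[0,0,0],[0,0,0],1],[[0,0,0.1],[0,0,0],1],[[0,0,0.24],[0,0,0],1],[[0,0,0.4],[0,0,0],1],[[0,0,0.5],[0,0,0],1]])

```text
t: 49.88
tcp_pos: [0.3642, 0.3383, 0.2763]
orientation: [-3.141, -0.002, -0.085]
contact_force: [0.8, 1.2, -0.4]
grip_width: 0.0853
gripper_force: 0.0
```

step_arm(targets=[[[0,-0.3,0],[0,0,0],1],[[0,-0.6,0],[0,0,0],1],[[0,-0.8,0],[0,0,0],1],[[0,-0.9,0],[0,0,0],1],[[0,-0.9,0],[0,0,0],1],[[0,-0.9,0],[0,0,0],1],[[0,-0.9,0],[0,0,0],1],[[0,-0.9,0],[0,0,0],1],[[0,-0.9,0],[0,0,0],1]])

```text
t: 50.63
tcp_pos: [0.3643, 0.0675, 0.2739]
orientation: [-3.141, -0.001, -0.088]
contact_force: [-0.7, 0.7, -0.8]
grip_width: 0.0852
gripper_force: 0.0
```

```bash
python3 - <<'E'
from h import *
log()
b=env.capture('scene');env.capture('top')
cv2.imwrite('pics/c10.png',cv2.resize(b[140:340,180:600],(798,380),interpolation=cv2.INTER_CUBIC))
L=['lid_yellow','jar_yellow','jar_green','lid_green','lid_blue','jar_blue','scoop','tray']
find('scene',L);find('top',L)
E
```

```text
t 50.63 q [-0.025  0.014  1.815  0.     1.312  1.634] p [0.3643 0.0675 0.2739] o [-3.141e+00 -1.000e-03 -8.800e-02] F [-0.7  0.7 -0.8] w 0.0852 0.0
scene lid_yellow [([0.36, 0.339, 0.141], 0.68)]
scene jar_yellow [([0.365, 0.337, 0.086], 0.87), ([0.536, 0.32, 0.08], 0.47)]
scene jar_green [([0.705, -0.06, -0.002], 0.45)]
scene lid_green [([0.447, 0.332, 0.15], 0.86)]
scene lid_blue [([0.537, 0.323, 0.145], 0.92), ([0.703, -0.062, 0.0], 0.17)]
scene jar_blue [([0.539, 0.321, 0.082], 0.9)]
scene scoop [([0.576, -0.138, 0.003], 0.92)]
scene tray []
top lid_yellow [([0.364, 0.335, 0.146], 0.64), ([0.578, -0.129, 0.071], 0.35)]
top jar_yellow [([0.364, 0.338, 0.085], 0.71), ([0.54, -0.189, 0.022], 0.3)]
top jar_green [([0.446, 0.331, 0.089], 0.67)]
top lid_green [([0.45, 0.333, 0.147], 0.86)]
top lid_blue [([0.532, 0.326, 0.145], 0.67)]
top jar_blue [([0.531, 0.321, 0.084], 0.94)]
top scoop []
top tray [([0.365, 0.34, 0.079], 0.54)]
```

View pics/c10.png

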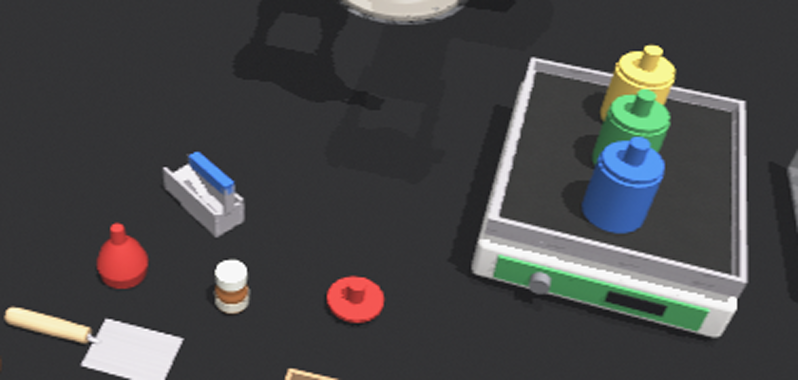

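The picture shows all three jars closed and upright on the mat, at about (640,80), (635,130) and (625,185). The scoop stands level at (205,190), and the bystanders are undisturbed.

```bash
python3 -c "from h import *; print(env.job_done())"
```

```text
the job is handed in; nothing more can be done
None
```

The job is handed in: all six balls are in the blue jar, the blue, green and yellow jars stand closed with their own lids on the shaker mat, the empty scoop is level on the bench, and the vial, bulb and spatula look undisturbed. The hand-in returned no verdict.

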